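# Tidy the biscuit packing bench: pens into the spring clips, jars and shakers sorted

## Robot

A 6-joint arm with a two-finger parallel gripper is mounted at the origin on a cart in front of the work surface, level with it; the furniture and walls round the work are solid. World frame = base frame: x ahead of the robot, y to its left, z up, the work surface at z = 0. Lengths are in m, angles in rad, forces in N, time in s.
With the tool pointing down it reaches from about 0.375 to 0.9 m from the base axis. Payload 3.1 kg.
Tool frame: the origin (TCP) lies midway between the tips of the shut fingers; the grasp point (between the pads) lies 19 mm behind it; y points along the fingers, x is the direction in which the jaws open and shut, and the axes are right-handed (so a half turn about y gives the same grasp; the last joint's range is limited). The gripper opens to 87 mm and grips with 3 to 60 N. Pads are 19 mm wide; open, the fingers measure 117 mm over their backs; the gripper's body (75 mm by 190 mm) begins 51 mm behind the grasp point.
Start: joints at [1.038, 0.527, 1.433, -0, 1.181, -0.178], TCP at [0.216, 0.586, 0.223] pointing down, gripper open.
Joint ranges: [-3.08, 3.08], [-0.75, 2.2], [0.22, 2.44], [-1.43, 4.57], [0, 2.65], [-2.85, 2.85]. Speed limits (rad/s): [2.79, 2.79, 3.14, 3.14, 3.14, 3.14].

## Interface

Orientations are given as a unit quaternion [x, y, z, w].
In Python, from rig import * gives the robot as it stands.
- The arm moves only by the tool jog_arm, never from a script. Its argument "series" is a list of rows, each a list of 7 numbers: the shift along the tool's x, y, z in mm, then the turn, a rotation vector about the tool's x, y, z in rad, then the gripper's target within -1 to 1 (shut at 1, half-way at 0, fully open at -1). A call has 1 to 20 rows; each row is the pose to reach, as a shift and turn from the pose commanded when the call began, along the tool's axes at that moment; what a row does not reach only later rows make up. A row lasts 1/8 s, in which the tool goes at most 62.5 mm and 10.7 degrees, less where a joint would pass 70% of its speed; a pose out of reach is approached as far as the arm can. A call with a gripper value outside its range is refused whole. The fingers move at their own pace and stop on an object; "grip_force" is the grip in N (left out, the last holds). Time passes only in rows, so rows that repeat a pose let the fingers close. It gives the time, the measured TCP pose, the force and the opening at its end, in the units of the state.
- get_obs(): the state, without advancing time (a new reading comes with each control period).
- camera(name): name is "scene" or "side" or "wrist"; returns a dict with "img" (400x640x3 uint8, red, green, blue), "depth" (400x640 float32, m along the optical axis (not along the pixel's ray), 0 where there is no reading), "camera_matrix" (3x3 intrinsics, pixels), "rvec" (rotation vector, rad) and "tvec" (3), from world to camera coordinates, as OpenCV has them. Camera axes: x right, y down, z forward; pixel columns grow to the right and rows downward; lengths in m; the calibration is good to about 2 mm. The wrist camera is an equidistant fisheye: a pixel r from the principal point sees the ray r / f radians off the axis. A picture is of the moment at which its call begins.
- hand_in(): hands the job in, once; it reports no verdict.
The state is a dict: "time": time; "q": joint angles; "joint_velocities": joint speeds; "joint_torque": joint torques, N m; "position": TCP position; "tool_rot": TCP orientation; "ft_force": force on the tool from outside, world axes, zero at the start; "moment": the same for the moment, N m; "grip_width": finger opening in m.
Only numpy, scipy, OpenCV 4.12 (cv2) and the standard library are available. Lean on these libraries where they do the work, as an engineer would, in place of code of your own. Each camera call takes 0.05 s, during which the arm holds its last target.

## Task

Clear the things lying along the front of the packing bench, nearest the robot (not those at the back): press every marker pen there down into a clip of the pen rack of its own, fully home and about centred, so that the sprung jaw has snapped shut over it. Stand every small sample jar upright in the steel tray beside the pen rack and every shaker upright in the grey plastic bin on its other side, and leave the other things on the bench where they are.

Things in the scene. Friction and masses are not known exactly. Their poses are not given: they have to be found in the camera images.
- marker_0: marker pen, a rod 16 mm thick and 123 mm long, 16 g, lying on its side; caps differ in colour, which does not matter. Origin on the skin at the middle of its length (on the axis is its _mid point); y runs along the pen, which may roll about y
- marker_0_mid (a point): centre of that pen, on its axis, halfway along it (8 mm above the table when it lies there)
- marker_1: marker pen, a rod 16 mm thick and 123 mm long, 16 g, lying on its side; caps differ in colour, which does not matter. Origin on the skin at the middle of its length (on the axis is its _mid point); y runs along the pen, which may roll about y
- marker_1_mid (a point): centre of that pen, on its axis, halfway along it (8 mm above the table when it lies there)
- marker_2: marker pen, a rod 16 mm thick and 123 mm long, 16 g, lying on its side; caps differ in colour, which does not matter. Origin on the skin at the middle of its length (on the axis is its _mid point); y runs along the pen, which may roll about y
- marker_2_mid (a point): centre of that pen, on its axis, halfway along it (8 mm above the table when it lies there)
- jar_a: sample jar: short wide round clear jar full of biscuits with a flat black lid, 67 mm tall, body 56 mm in diameter up to 58 mm, lid 60 mm in diameter above 61 mm, standing upright; origin at the centre of its underside, z up through the lid; rigid; grip it across its body
- jar_b: sample jar: short wide round clear jar full of biscuits with a flat black lid, 67 mm tall, body 56 mm in diameter up to 58 mm, lid 60 mm in diameter above 61 mm, standing upright; origin at the centre of its underside, z up through the lid; rigid; grip it across its body
- shaker_a: shaker: slim round jar with a white perforated cap, 46 mm in diameter, 95 mm tall, standing upright; origin at the centre of its underside, z up through the cap; rigid; grip it across its body, below 72 mm
- shaker_b: shaker: slim round jar with a white perforated cap, 46 mm in diameter, 95 mm tall, standing upright; origin at the centre of its underside, z up through the cap; rigid; grip it across its body, below 72 mm
- shaker_c: shaker: slim round jar with a white perforated cap, 46 mm in diameter, 95 mm tall, standing upright; origin at the centre of its underside, z up through the cap; rigid; grip it across its body, below 72 mm
- pen_rack: fixed grey pen rack, base plate 235 x 110 x 8 mm, three fork clips 75 mm apart along its x, in which pens lie along its y. Each clip: two forks 12 mm wide at y = -36 and +36 mm; from y = -30 to +30 mm it is open for fingers above 24 mm height, so grip a pen by its middle. Origin at the centre of the underside, on the table
- clip_0_seat (a point): where the middle of a fully seated pen lies in clip 0: 50 mm above the table, axes as the rack's (pen along y). Fork floor 42 mm high; on the -x side a fixed prong, flared at the top, 68 mm high; on the +x side the sprung jaw, with a round black nose 63 mm high that overhangs, leaving a mouth of about 14 mm for the 16 mm pen
- jaw_0 (a joint): angle of the sprung jaw of clip 0 (rad): 0 shut, up to 0.6 swung outward; its spring pushes it shut. A pen pressed straight down, some 5 to 12 N, swings it open by about 0.05, then it snaps back over the pen once home; pulling out takes a like force
- clip_1_seat (a point): where the middle of a fully seated pen lies in clip 1: 50 mm above the table, axes as the rack's (pen along y). Fork floor 42 mm high; on the -x side a fixed prong, flared at the top, 68 mm high; on the +x side the sprung jaw, with a round black nose 63 mm high that overhangs, leaving a mouth of about 14 mm for the 16 mm pen
- jaw_1 (a joint): angle of the sprung jaw of clip 1 (rad): 0 shut, up to 0.6 swung outward; its spring pushes it shut. A pen pressed straight down, some 5 to 12 N, swings it open by about 0.05, then it snaps back over the pen once home; pulling out takes a like force
- clip_2_seat (a point): where the middle of a fully seated pen lies in clip 2: 50 mm above the table, axes as the rack's (pen along y). Fork floor 42 mm high; on the -x side a fixed prong, flared at the top, 68 mm high; on the +x side the sprung jaw, with a round black nose 63 mm high that overhangs, leaving a mouth of about 14 mm for the 16 mm pen
- jaw_2 (a joint): angle of the sprung jaw of clip 2 (rad): 0 shut, up to 0.6 swung outward; its spring pushes it shut. A pen pressed straight down, some 5 to 12 N, swings it open by about 0.05, then it snaps back over the pen once home; pulling out takes a like force
- steel_tray: fixed shallow steel tray, 120 (its x) by 195 mm (its y), walls 16 mm high, floor 2 mm thick, inside 116 x 184 mm; origin at the centre of its underside, on the table. It and the grey bin stand left and right of the pen rack, either way round. Beware: beyond the right-hand one a big fixed basin, rim 165 mm high, begins about 0.3 m to the right of the robot's centre line, from 0.52 m ahead of it on
- grey_bin: fixed shallow open grey plastic bin, 116 (its x) by 190 mm (its y), walls 30 mm high and 4 mm thick, floor 4 mm thick; origin at the centre of its underside, on the table
- fold_clip: bystander: fold-back paper clip, 31 mm high; origin under its centre
- masking_roll: bystander: roll of tape lying flat, 104 mm across, 25 mm high; origin under its centre
- key_ring: bystander: bunch of keys lying flat, 8 mm high, 101 x 122 mm; origin under its centre
- stamp: bystander: hand stamp, 94 mm high; origin under its centre

How it is judged:
By the outcome, as a careful person would: the job done as asked, in the order asked, and still so for the second after the job is handed in, with the robot touching nothing.
Of marker_0, marker_1, marker_2 only 2 to 3 are there at a start; the rules pass over those that are not, and their reading is None.
Of jar_a, jar_b, shaker_a, shaker_b, shaker_c only 4 to 5 are there at a start; the rules pass over those that are not, and their reading is None.
At some moment in a run one of marker_0, marker_1, marker_2, jar_a, jar_b may be knocked a few centimetres aside while the robot is not near it.
Once in a run the grip may slacken for a moment while it holds something.
It also fails if it takes over 210 s, if anything falls off the work surface, if the arm or the gripper's body presses on something with over 40 N, if the wrist force passes 120 N, or if a joint passes its speed limit or range.

## Working session

There is one attempt and no reset: what is moved stays moved. The work goes in short steps, Python scripts to look and compute and a tool call to move; the robot and the scene stay as the last step left them, time stands still between calls to the robot, and variables do not carry over. Pictures are saved under pics/ and viewed, and the job is handed in when it is done.

Besides the shell and the picture viewer there is one more tool, called after ">>>" as name([rows], argument=value, ...), one row to a line, values as JSON. jog_arm: Moves the arm, as the interface text tells. Its arguments: {"type":"object","properties":{"series":{"type":"array","items":{"type":"array","items":{"type":"number"}}},"grip_force":{"type":"number"}},"required":["series"]}

```bash
ls; mkdir -p pics
cat > h.py <<'E'
from rig import *
import numpy as np, cv2
from scipy.spatial.transform import Rotation as R
def save(n,f):
    c=camera(n); cv2.imwrite(f'pics/{f}.png',c['img'][:,:,::-1]); np.savez(f'pics/{f}.npz',**c); return c
def pts(c):
    K=c['camera_matrix'];d=c['depth'];v,u=np.mgrid[:400,:640]
    P=np.stack([(u-K[0,2])/K[0,0]*d,(v-K[1,2])/K[1,1]*d,d],-1)
    Rm=cv2.Rodrigues(np.array(c['rvec'],float))[0]
    return (P-np.array(c['tvec']).ravel())@Rm
def load(f):
    return dict(np.load(f'pics/{f}.npz'))
E
python3 - <<'E'
from h import *
print(get_obs())
for n in ['scene','side']: 
    c=save(n,n+'0'); print(c['camera_matrix'],c['rvec'],c['tvec'])
E
```

```text
pics
{'time': 0.0, 'q': array([ 1.03846940e+00,  5.28493867e-01,  1.43390523e+00, -3.67046146e-05,
        1.18141843e+00, -1.78446017e-01]), 'joint_velocities': array([-4.50662495e-04, -3.88841964e-05, -4.28352825e-04,  9.92338748e-04,
        5.76000900e-04,  1.11119414e-03]), 'joint_torque': array([-3.42121184e-04, -4.40042710e+01, -1.76586270e+01,  6.32057455e-02,
        5.82701562e-02, -1.84221763e-04]), 'position': array([0.21615421, 0.58563745, 0.22155371]), 'tool_rot': array([ 0.58053838,  0.40347791, -0.40489791, -0.57986072]), 'ft_force': array([-0.2143513 ,  0.28561613,  0.36536979]), 'moment': array([-0.01320814, -0.01195547,  0.03377998]), 'grip_width': 0.08692652471137183}
[[361.97091085   0.         325.92210597]
 [  0.         361.97091085 200.5382778 ]
 [  0.           0.           1.        ]] [ 2.2214055  -0.52764807  0.24577237] [-0.49880269  0.20539228  1.08806899]
[[441.83812375   0.         321.09048215]
 [  0.         441.83812375 194.33405336]
 [  0.           0.           1.        ]] [ 2.18591663 -0.18663008  0.09622172] [-0.55159888  0.11548626  1.18268851]
```

View pics/scene0.png

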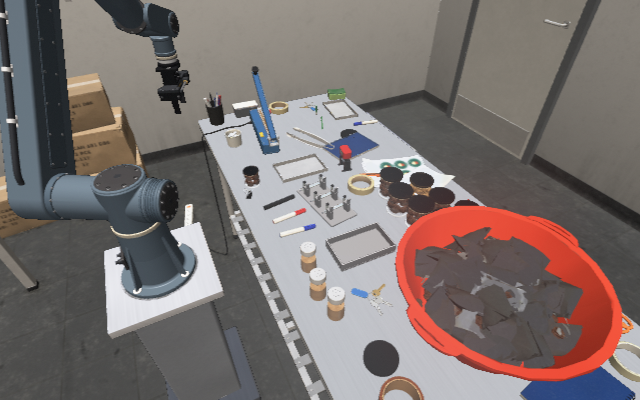

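View pics/side0.png

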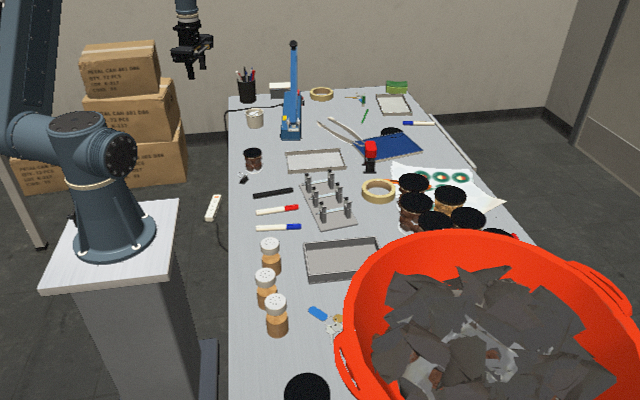

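Run:
```python
from h import *
# top-down orthographic colored map merged: height map, 1mm per px? x 0.1..0.95, y -0.6..0.6
for f in ['scene0','side0']:
    c=load(f);P=pts(c);ok=c['depth']>0
    x,y,z=[P[...,i][ok] for i in range(3)]
    col=c['img'][ok][:,::-1]
    s=(z<0.2)
    H=np.zeros((600,800,3),np.uint8)
    o=np.argsort(z[s]); r=((0.95-x[s])*600).astype(int); q=((0.65-y[s])*600).astype(int)
    m=(r>=0)&(r<600)&(q>=0)&(q<800); o=[i for i in o if m[i]]
    H[r[o],q[o]]=col[s][o]
    for k in range(2): H=np.where(H==0,cv2.dilate(H,np.ones((3,3))),H)
    for gx in np.arange(0.1,0.95,0.1):
        cv2.putText(H,f'{gx:.1f}',(0,int((0.95-gx)*600)),0,.4,(0,255,255)); cv2.line(H,(0,int((0.95-gx)*600)),(800,int((0.95-gx)*600)),(0,255,255),1)
    for gy in np.arange(-0.6,0.65,0.1):
        cv2.putText(H,f'{gy:.1f}',(int((0.65-gy)*600),10),0,.4,(0,255,255));cv2.line(H,(int((0.65-gy)*600),0),(int((0.65-gy)*600),600),(0,255,255),1)
    cv2.imwrite(f'pics/top_{f}.png',H)
```

```text
(no output)
```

The scene shows one jar at the front left (about 252,176), three pens (280,202; 290,216; 298,231) and three shakers (308,255; 318,283; 336,302). The steel tray is on the left and the grey bin on the right.

View pics/top_scene0.png

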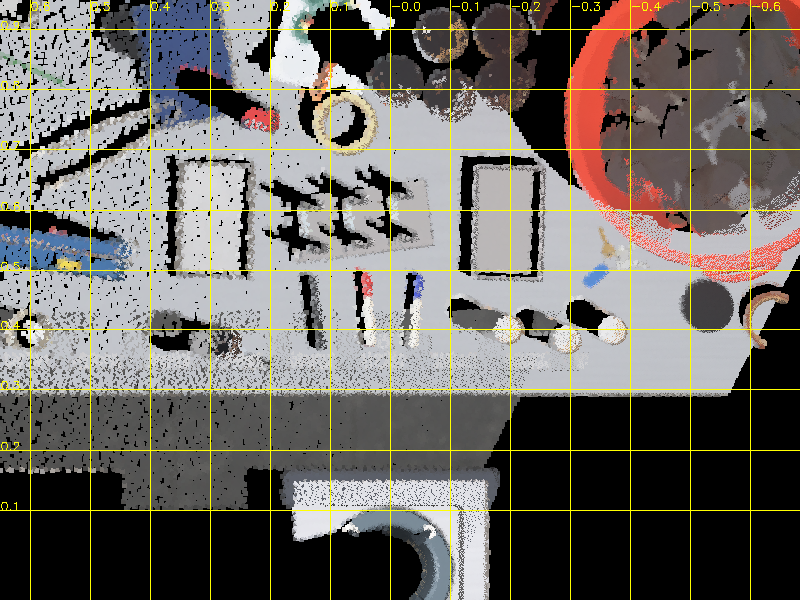

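View pics/top_side0.png

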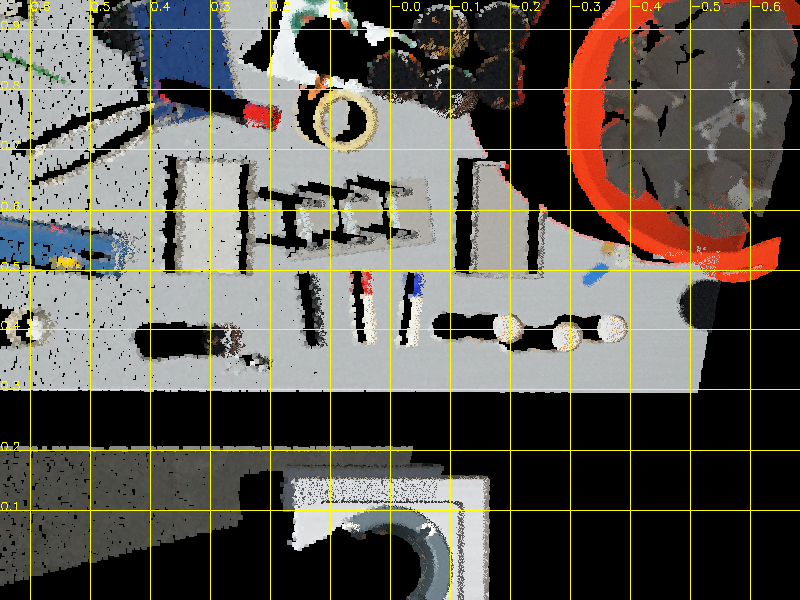

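```bash
cat >> h.py <<'E'
def down(yaw):
    # jaw direction (tool x) at world yaw, tool y = -z
    x=np.array([np.cos(yaw),np.sin(yaw),0]);y=np.array([0,0,-1.]);z=np.cross(x,y)
    return R.from_matrix(np.stack([x,y,z],1))
def go(p,yaw,o=None,base=None):
    "shift(mm in tool) and rotvec from current to TCP p, jaw yaw"
    o=o or get_obs(); r0=R.from_quat(o['tool_rot']); 
    best=None
    for k in (0,np.pi):
        t=down(yaw+k); rv=(r0.inv()*t).as_rotvec()
        if best is None or np.linalg.norm(rv)<np.linalg.norm(best): best=rv
    d=r0.inv().apply(np.array(p)-o['position'])*1000
    print('shift',np.round(d,1),'turn',np.round(best,3),'| len',np.linalg.norm(d).round(0),'rows',np.ceil(max(np.linalg.norm(d)/62.5,np.degrees(np.linalg.norm(best))/10.7)))
    return d,best
E
python3 - <<'E'
from h import *
o=get_obs();print(R.from_quat(o['tool_rot']).as_matrix().round(3), np.degrees(o['q']).round(1))
go([0.45,0.06,0.35],np.pi/2)
E
```

```text
[[ 0.346 -0.001 -0.938]
 [ 0.938 -0.002  0.346]
 [-0.002 -1.     0.   ]] [ 59.5  30.3  82.2  -0.   67.7 -10.2]
shift [-412.4 -127.7 -401.4] turn [-0.001 -0.354 -0.002] | len 590.0 rows 10.0
```

>>> jog_arm([
  [-42,-50,-40,0,-0.035,0,-1],
  [-84,-128,-80,0,-0.07,0,-1],
  [-165,-128,-160,0,-0.14,0,-1],
  [-206,-128,-200,0,-0.18,0,-1],
  [-247,-128,-240,0,-0.21,0,-1],
  [-288,-128,-280,0,-0.25,0,-1],
  [-330,-128,-320,0,-0.28,0,-1],
  [-371,-128,-360,0,-0.32,0,-1],
  [-412,-128,-401,0,-0.354,0,-1],
  [-412,-128,-401,0,-0.354,0,-1],
  [-412,-128,-401,0,-0.354,0,-1],
])

```text
time: 1.48
position: [0.4514, 0.0575, 0.3502]
tool_rot: [0.502, 0.498, -0.499, -0.501]
ft_force: [-0.2, -0.5, -0.9]
grip_width: 0.087
```

Run:
```python
from h import *
o=get_obs();print(o['time'],o['position'],o['ft_force'])
for n in ['wrist']: 
    c=save(n,n+'1'); print(c['camera_matrix'],c['rvec'],c['tvec'],c['depth'][200,320])
```

```text
1.475 [0.45138617 0.05754517 0.35015991] [-0.24551972 -0.47896833 -0.92128105]
[[309.70691629   0.         315.64763989]
 [  0.         309.70691629 198.50072817]
 [  0.           0.           1.        ]] [-2.05998598 -2.04775579 -0.31794788] [-0.05933344 -0.5059495   0.37674933] 0.53050464
```

View pics/wrist1.png

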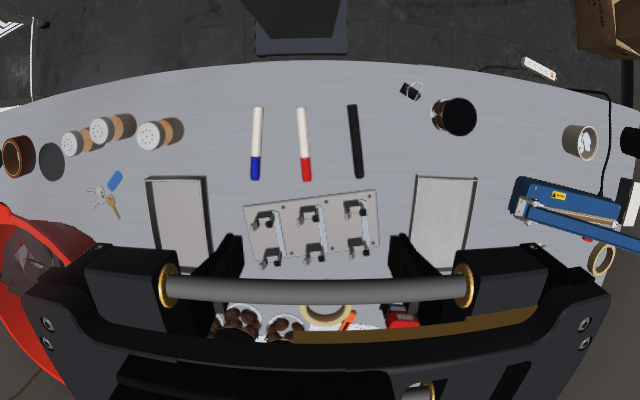

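```bash
cat >> h.py <<'E'
def proj(c,P):
    P=np.asarray(P,float).reshape(-1,1,3)
    f=cv2.fisheye.projectPoints(P,np.array(c['rvec'],float).reshape(3,1),np.array(c['tvec'],float).reshape(3,1),np.array(c['camera_matrix'],float),np.zeros((4,1)))[0]
    return f.reshape(-1,2)
def top(c,z,x0,x1,y0,y1,s,f):
    "rows: x from x1 down to x0; cols: y from y1 to y0; s px per m"
    h=int((x1-x0)*s);w=int((y1-y0)*s)
    X=x1-np.arange(h)/s;Y=y1-np.arange(w)/s
    g=np.stack(np.broadcast_arrays(X[:,None],Y[None,:],z),-1)
    uv=proj(c,g).reshape(h,w,2).astype(np.float32)
    im=cv2.remap(c['img'][:,:,::-1].copy(),uv[...,0],uv[...,1],cv2.INTER_CUBIC)
    step=0.05
    for gx in np.arange(np.ceil(x0/step)*step,x1,step):
        r=int((x1-gx)*s);cv2.line(im,(0,r),(w,r),(0,255,255),1);cv2.putText(im,f'{gx:.2f}',(0,r),0,.4,(0,0,255))
    for gy in np.arange(np.ceil(y0/step)*step,y1,step):
        q=int((y1-gy)*s);cv2.line(im,(q,0),(q,h),(0,255,255),1);cv2.putText(im,f'{gy:.2f}',(q,10),0,.4,(0,0,255))
    cv2.imwrite(f'pics/{f}.png',im)
E
python3 - <<'E'
from h import *
c=load('wrist1')
top(c,0.008,0.35,0.7,-0.08,0.2,1700*1,'t_a')
top(c,0.05,0.5,0.7,-0.08,0.2,2800,'t_rack')
E
```

```text
(no output)
```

View pics/t_a.png

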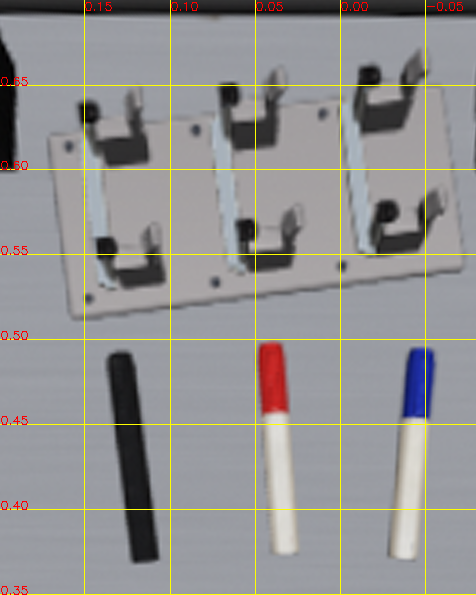

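View pics/t_rack.png

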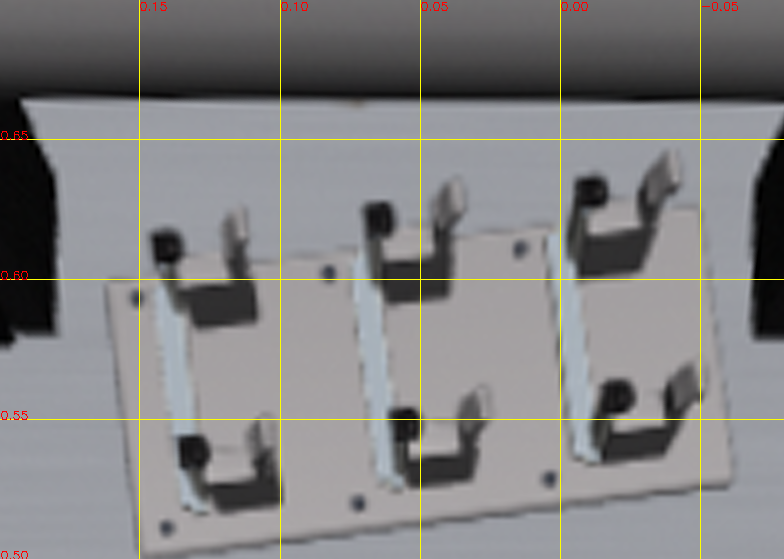

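Run:
```python
from h import *
c=load('wrist1')
Rm=cv2.Rodrigues(np.array(c['rvec'],float))[0]; print('cam',-Rm.T@c['tvec'].ravel(),'axis',Rm[2])
go([0.53,0.06,0.2],np.radians(97)); go([0.431,0.122,0.05],np.radians(96.8))
```

```text
cam [0.36768595 0.05764331 0.51276671] axis [ 0.30425943 -0.0029056  -0.95258478]
shift [  0.8 149.9 -80.1] turn [-0.001 -0.126  0.001] | len 170.0 rows 3.0
shift [ 62.3 300.1  18.9] turn [-0.001 -0.123  0.001] | len 307.0 rows 5.0
```

>>> jog_arm([
  [0,40,-50,0,-0.06,0,-1],
  [0,90,-100,0,-0.126,0,-1],
  [0,130,-150,0,-0.126,0,-1],
  [0,130,-150,0,-0.126,0,-1],
  [0,130,-150,0,-0.126,0,-1],
])

```text
time: 2.15
position: [0.5988, 0.0623, 0.2199]
tool_rot: [-0.466, -0.53, 0.531, 0.468]
ft_force: [-0.6, -0.3, 0.6]
grip_width: 0.0872
```

Run:
```python
from h import *
o=get_obs();print(o['time'],o['position'],o['ft_force'])
c=save('wrist','wrist2')
top(c,0.008,0.49,0.67,-0.09,0.19,2800,'t_r8')
top(c,0.06,0.49,0.67,-0.09,0.19,2800,'t_r60')
```

```text
2.15 [0.59884435 0.06229144 0.21985466] [-0.58479024 -0.25668729  0.62829974]
```

View pics/t_r8.png

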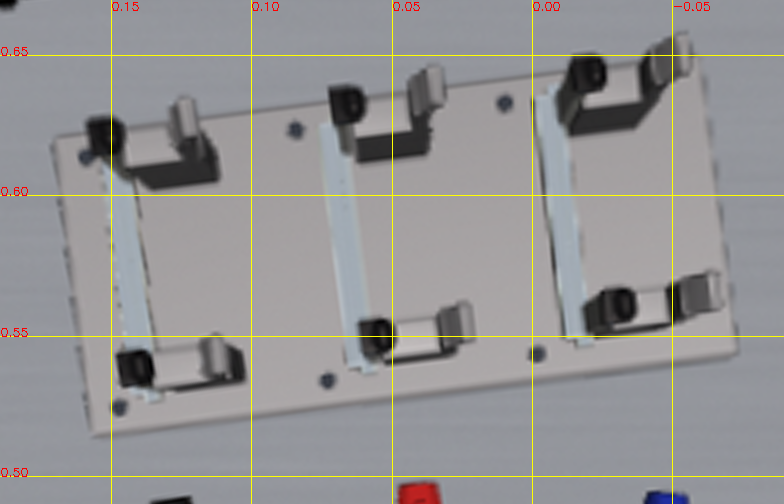

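View pics/t_r60.png

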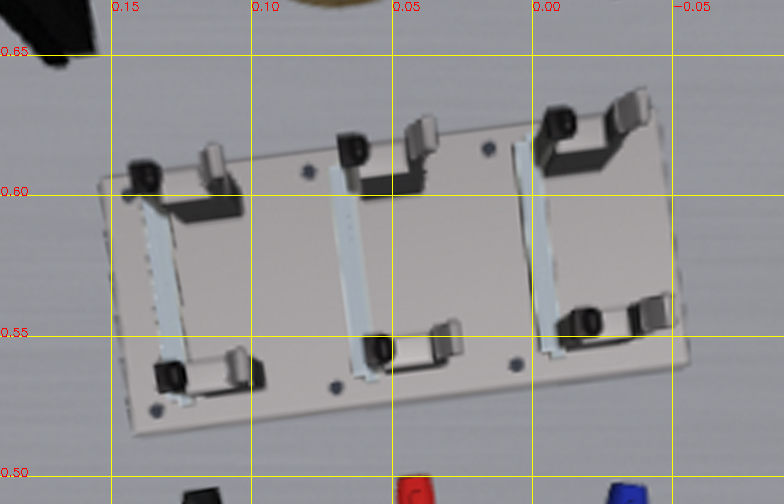

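Run:
```python
from h import *
go([0.431,0.122,0.06],np.radians(96.8));go([0.431,0.122,0.003],np.radians(96.8))
```

```text
shift [ 80.7 161.3 158.7] turn [-0.001  0.009  0.   ] | len 240.0 rows 4.0
shift [ 80.7 218.3 158.7] turn [-0.001  0.009  0.   ] | len 282.0 rows 5.0
```

>>> jog_arm([
  [25,30,50,0,0,0,-0.3],
  [50,70,95,0,0,0,-0.3],
  [70,115,135,0,0.009,0,-0.3],
  [80.7,160,158.7,0,0.009,0,-0.3],
  [80.7,175,158.7,0,0.009,0,-0.3],
  [80.7,190,158.7,0,0.009,0,-0.3],
  [80.7,205,158.7,0,0.009,0,-0.3],
  [80.7,213,158.7,0,0.009,0,-0.3],
  [80.7,217.5,158.7,0,0.009,0,-0.3],
  [80.7,217.5,158.7,0,0.009,0,-0.3],
], grip_force=30)

```text
time: 3.45
position: [0.4325, 0.121, 0.0036]
tool_rot: [0.47, 0.529, -0.528, -0.47]
ft_force: [-0.4, 0.9, 0.7]
grip_width: 0.0565
```

>>> jog_arm([
  [0,0,0,0,0,0,1],
  [0,0,0,0,0,0,1],
  [0,0,0,0,0,0,1],
  [0,0,0,0,0,0,1],
  [0,0,0,0,0,0,1],
  [0,0,0,0,0,0,1],
], grip_force=30)

```text
time: 4.2
position: [0.4323, 0.121, 0.003]
tool_rot: [-0.47, -0.528, 0.528, 0.47]
ft_force: [-0.2, -0.2, 0.5]
grip_width: 0.0151
```

Run:
```python
from h import *
o=get_obs();print(o['time'],o['position'],o['ft_force'])
c=save('wrist','wrist3')
```

```text
4.2 [0.43233049 0.12098191 0.0030402 ] [-0.19165541 -0.18160893  0.54157277]
```

View pics/wrist3.png

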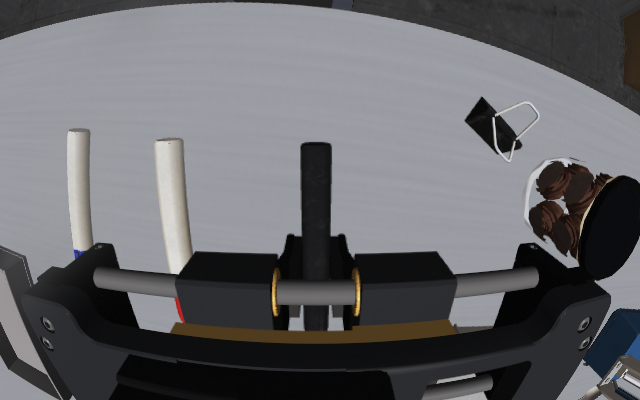

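>>> jog_arm([
  [0,-15,0,0,0,0,1],
  [0,-50,0,0,0,0,1],
  [0,-105,0,0,0,0,1],
  [0,-105,0,0,0,0,1],
  [0,-105,0,0,0,0,1],
])

```text
time: 4.88
position: [0.4319, 0.121, 0.1079]
tool_rot: [-0.47, -0.528, 0.528, 0.47]
ft_force: [-0.3, 0.0, 0.2]
grip_width: 0.0154
```

Run:
```python
from h import *
o=get_obs();print(o['time'],o['position'],o['ft_force'],o['grip_width'])
c=save('wrist','wrist4')
go([0.5735,0.1229,0.100],np.radians(97.5))
```

```text
4.875 [0.43190679 0.12097819 0.10788967] [-0.25577396  0.03091395  0.24912812] 0.015440565370710172
shift [ -14.7    7.  -141.3] turn [-0.002 -0.014  0.   ] | len 142.0 rows 3.0
```

View pics/wrist4.png

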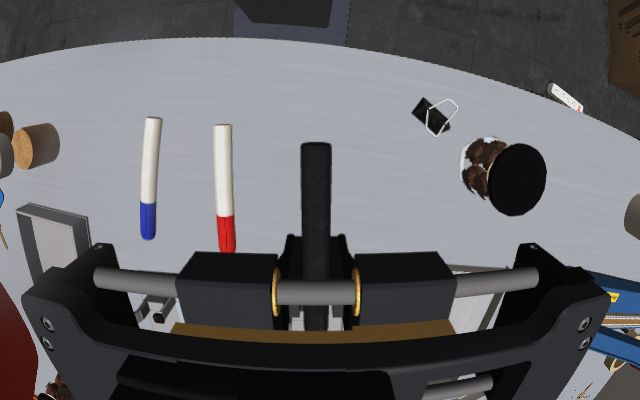

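>>> jog_arm([
  [-5,2,-50,0,-0.007,0,1],
  [-10,4,-100,0,-0.014,0,1],
  [-14.7,6,-141.3,0,-0.014,0,1],
  [-14.7,6,-141.3,0,-0.014,0,1],
  [-14.7,6,-141.3,0,-0.014,0,1],
])

```text
time: 5.55
position: [0.5719, 0.1228, 0.0999]
tool_rot: [-0.465, -0.53, 0.533, 0.468]
ft_force: [-0.3, 0.2, -0.5]
grip_width: 0.0152
```

Run:
```python
from h import *
o=get_obs();print(o['time'],o['position'],o['ft_force'],o['grip_width'])
c=save('wrist','wrist5')
s=save('scene','scene5')
cv2.imwrite('pics/s5c.png',cv2.resize(s['img'][140:260,240:400,::-1],None,fx=5,fy=5,interpolation=cv2.INTER_CUBIC))
go([0.5735,0.1229,0.100],np.radians(97.5))
z=o['position'][2]+.005
top(c,z,0.47,0.67,0.02,0.22,2800,'t5')
```

```text
5.55 [0.57188242 0.12283926 0.09989679] [-0.25934878  0.20801035 -0.50610869] 0.015223057689538104
shift [-0.3  0.8 -1.6] turn [-0.004  0.     0.001] | len 2.0 rows 1.0
```

View pics/t5.png

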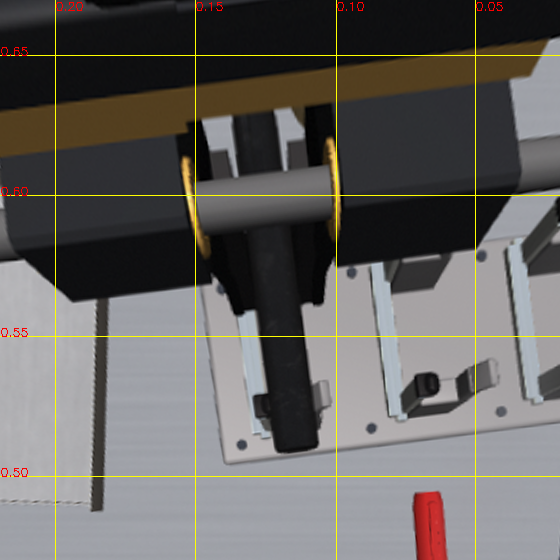

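View pics/s5c.png

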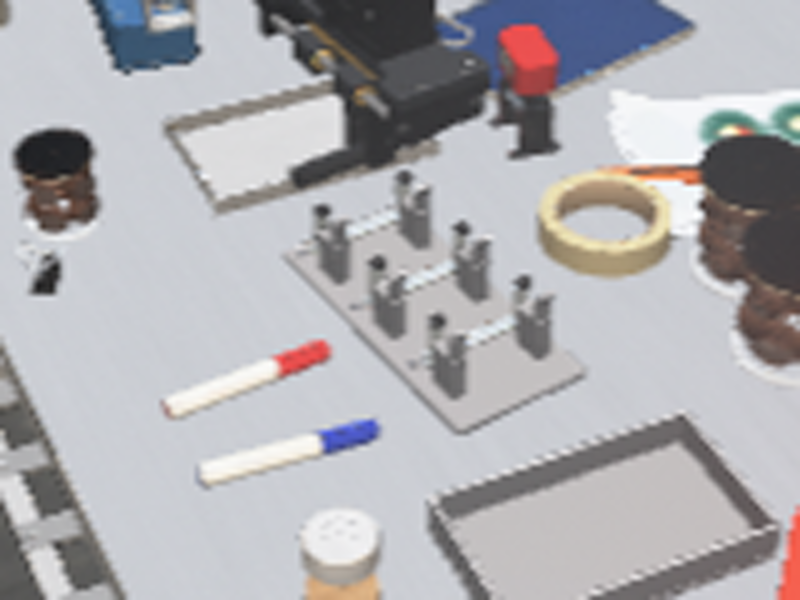

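Run:
```python
from h import *
for f in ['wrist1','wrist2','wrist5']:
    c=load(f); Rm=cv2.Rodrigues(np.array(c['rvec'],float))[0]
    print(f,Rm.round(3).tolist(), np.degrees(np.arctan2(Rm[0,1],Rm[0,0])))
    pc=-Rm.T@c['tvec'].ravel(); print(pc)
# pts for plate: z 4..12mm in scene, side
for f in ['scene0','side0']:
    c=load(f);P=pts(c);z=P[...,2]
    m=(c['depth']>0)&(abs(z-0.008)<0.004)&(P[...,0]>.5)&(P[...,0]<.67)&(P[...,1]>-.09)&(P[...,1]<.19)
    q=P[m][:,:2].astype(np.float32); print(f,len(q),np.median(z[m]))
    # robust: trim isolated
    im=np.zeros((400,640),np.uint8);im[m]=1;im=cv2.morphologyEx(im,cv2.MORPH_OPEN,np.ones((3,3)))
    n,l,st,_=cv2.connectedComponentsWithStats(im);k=1+np.argmax(st[1:,4])
    r=cv2.minAreaRect(P[l==k][:,:2].astype(np.float32)*1000);print(st[k],r)
```

```text
wrist1 [[0.006, 1.0, -0.001], [0.953, -0.006, 0.304], [0.304, -0.003, -0.953]] 89.6490559407196
[0.36768595 0.05764331 0.51276671]
wrist2 [[-0.128, 0.992, 0.0], [0.946, 0.121, 0.302], [0.299, 0.039, -0.953]] 97.32615102754532
[0.51628696 0.05098537 0.38267652]
wrist5 [[-0.131, 0.991, 0.0], [0.946, 0.125, 0.299], [0.296, 0.039, -0.954]] 97.50915621915203
[0.4898621  0.11135074 0.26295979]
scene0 852 0.008306652397252274
[318 195  37  31 512] ((585.0777587890625, 3.0775680541992188), (108.24551391601562, 141.981689453125), 6.359919548034668)
side0 1174 0.00798908102382933
[300 184  58  47 718] ((584.4235229492188, 48.945404052734375), (109.23692321777344, 239.03207397460938), 7.3506879806518555)
```

Run:
```python
import cv2
a=cv2.imread('pics/wrist5.png');cv2.imwrite('pics/w5c.png',cv2.resize(a[120:340,230:400],None,fx=3.5,fy=2.7,interpolation=2))
a=cv2.imread('pics/wrist4.png');cv2.imwrite('pics/w4c.png',cv2.resize(a[120:340,230:400],None,fx=3.5,fy=2.7,interpolation=2))
```

```text
(no output)
```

View pics/w5c.png

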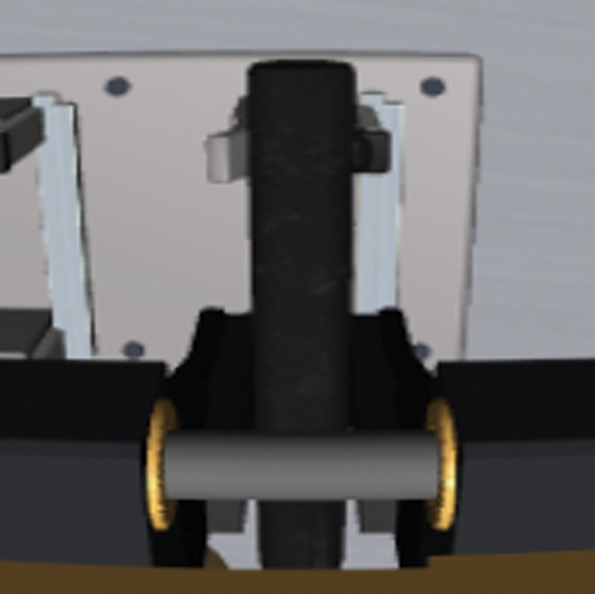

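View pics/w4c.png

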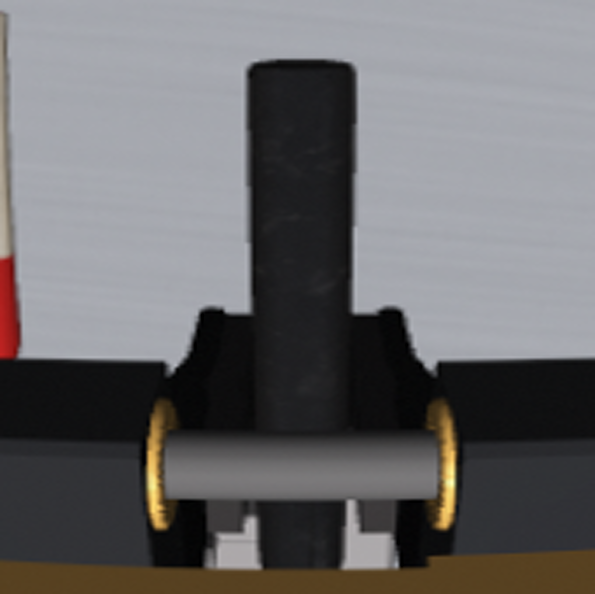

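>>> jog_arm([
  [0,20,-1.2,0,0,0,1],
  [0,28,-1.2,0,0,0,1],
  [0,34,-1.2,0,0,0,1],
  [0,40,-1.2,0,0,0,1],
  [0,46,-1.2,0,0,0,1],
  [0,51,-1.2,0,0,0,1],
  [0,55,-1.2,0,0,0,1],
  [0,57,-1.2,0,0,0,1],
  [0,57,-1.2,0,0,0,1],
], grip_force=40)

```text
time: 6.78
position: [0.576, 0.1235, 0.0451]
tool_rot: [0.466, 0.532, -0.531, -0.466]
ft_force: [1.1, 2.7, 0.7]
grip_width: 0.0152
```

Run:
```python
from h import *
o=get_obs();print(o['time'],o['position'],o['ft_force'],o['grip_width'])
c=save('wrist','wrist6')
s=save('scene','scene6'); d=save('side','side6')
a=cv2.resize(s['img'][160:230,280:380,::-1],None,fx=4,fy=4,interpolation=2)
b=cv2.resize(d['img'][160:230,280:380,::-1],None,fx=4,fy=4,interpolation=2)
e=cv2.resize(c['img'][120:240,210:410,::-1],None,fx=4,fy=2.5,interpolation=2)
cv2.imwrite('pics/s6.png',np.vstack([np.hstack([a,b]),e]))
```

```text
6.775 [0.57595557 0.12351279 0.04507028] [1.07058017 2.72653692 0.66139496] 0.015150779181874992
```

View pics/s6.png

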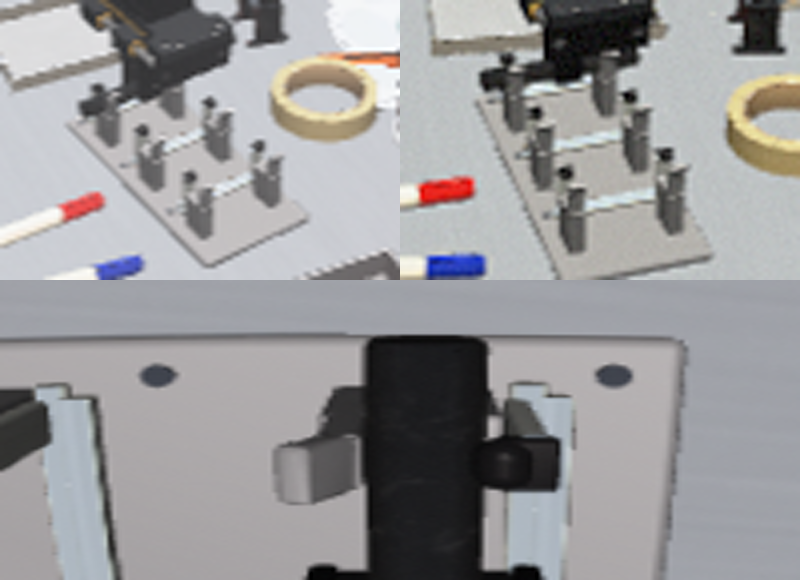

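>>> jog_arm([
  [0,2,0,0,0,0,1],
  [0,3,0,0,0,0,1],
  [0,3,0,0,0,0,1],
])

```text
time: 7.3
position: [0.576, 0.1235, 0.0449]
tool_rot: [0.466, 0.532, -0.531, -0.466]
ft_force: [-3.5, 3.6, 18.3]
grip_width: 0.0151
```

Run:
```python
from h import *
for i in range(3):
    o=get_obs();print(o['time'],o['position'],o['ft_force'],o['grip_width']); camera('side')
```

```text
7.3 [0.57601151 0.1234966  0.04488937] [-3.47539332  3.63067715 18.29030208] 0.015061318427188837
7.35 [0.57598999 0.12351696 0.04486236] [-3.26577026  3.15582212 18.50823228] 0.015055036530254078
7.4 [0.57600776 0.1234993  0.04486139] [-2.52143993  3.21662916 18.48217187] 0.015059136166682615
```

>>> jog_arm([
  [0,-1,0,0,0,0,0.1],
  [0,-1,0,0,0,0,0.1],
  [0,-1,0,0,0,0,0.1],
  [0,-30,0,0,0,0,0],
  [0,-80,0,0,0,0,-0.3],
  [0,-140,0,0,0,0,-0.3],
  [0,-140,0,0,0,0,-0.3],
  [0,-140,0,0,0,0,-0.3],
])

```text
time: 8.45
position: [0.5748, 0.1229, 0.1815]
tool_rot: [-0.466, -0.531, 0.532, 0.466]
ft_force: [-0.6, 0.4, -0.1]
grip_width: 0.0559
```

Run:
```python
from h import *
o=get_obs();print(o['time'],o['position'],o['ft_force'],o['grip_width'])
c=save('wrist','wrist7')
top(c,0.05,0.49,0.65,0.0,0.2,3500,'t7')
top(c,0.008,0.35,0.55,-0.08,0.17,3000,'t7p')
```

```text
8.45 [0.57481323 0.12286182 0.1814516 ] [-0.59492832  0.41480444 -0.1098177 ] 0.05590379515742456
```

View pics/t7.png

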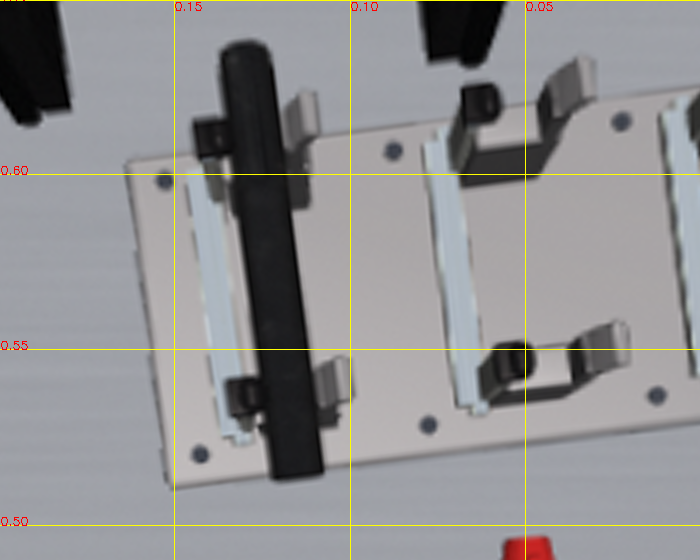

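View pics/t7p.png

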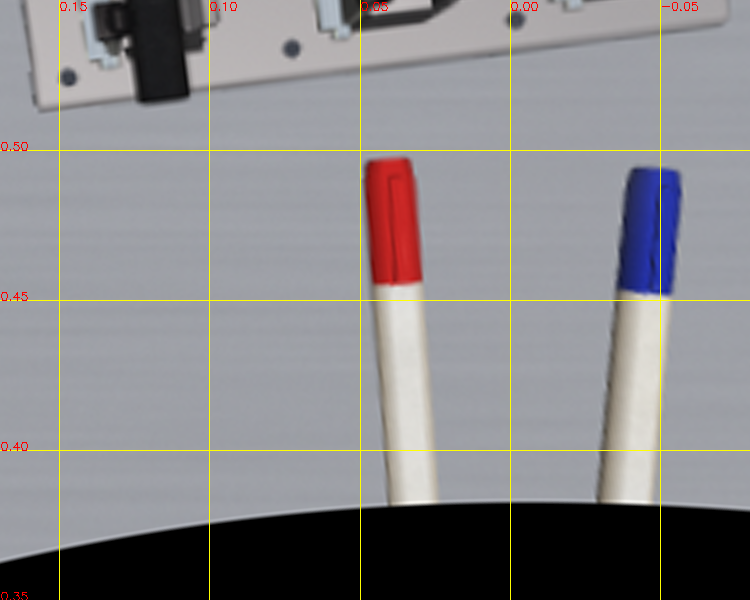

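Run:
```python
from h import *
go([0.4355,0.0366,0.06],np.radians(94));go([0.4355,0.0366,0.003],np.radians(94))
```

```text
shift [-67.4 121.  148.4] turn [-0.003  0.061  0.   ] | len 203.0 rows 4.0
shift [-67.4 178.  148.2] turn [-0.003  0.061  0.   ] | len 241.0 rows 4.0
```

>>> jog_arm([
  [-20,20,50,0,0.02,0,-0.3],
  [-45,50,100,0,0.04,0,-0.3],
  [-67,90,148,0,0.061,0,-0.3],
  [-67.4,130,148.3,0,0.061,0,-0.3],
  [-67.4,155,148.3,0,0.061,0,-0.3],
  [-67.4,170,148.3,0,0.061,0,-0.3],
  [-67.4,177,148.3,0,0.061,0,-0.3],
  [-67.4,177,148.3,0,0.061,0,-0.3],
  [-67.4,177,148.3,0,0.061,0,-0.3],
], grip_force=30)

```text
time: 9.62
position: [0.4374, 0.0369, 0.0053]
tool_rot: [0.482, 0.517, -0.517, -0.482]
ft_force: [-0.9, 0.6, 0.1]
grip_width: 0.0566
```

>>> jog_arm([
  [0,0,0,0,0,0,1],
  [0,0,0,0,0,0,1],
  [0,0,0,0,0,0,1],
  [0,0,0,0,0,0,1],
  [0,0,0,0,0,0,1],
  [0,-20,0,0,0,0,1],
  [0,-60,0,0,0,0,1],
  [0,-105,0,0,0,0,1],
  [0,-105,0,0,0,0,1],
  [0,-105,0,0,0,0,1],
  [0,-105,0,0,0,0,1],
])

```text
time: 11.0
position: [0.4363, 0.037, 0.1089]
tool_rot: [-0.481, -0.517, 0.518, 0.483]
ft_force: [-0.5, -0.3, -0.2]
grip_width: 0.0151
```

Run:
```python
from h import *
o=get_obs();print(o['time'],o['position'],o['ft_force'],o['grip_width'])
c=save('wrist','wrist8')
go([0.583,0.0488,0.100],np.radians(97.5))
z=o['position'][2]+.005
top(c,z,o['position'][0]-.1,o['position'][0]+.05,-0.06,.14,3500,'t8')
```

```text
11.0 [0.43633451 0.0369676  0.108891  ] [-0.53470415 -0.33335398 -0.24270973] 0.015109232646214487
shift [   1.5    8.4 -147.1] turn [-0.003 -0.061  0.001] | len 147.0 rows 3.0
```

View pics/wrist8.png

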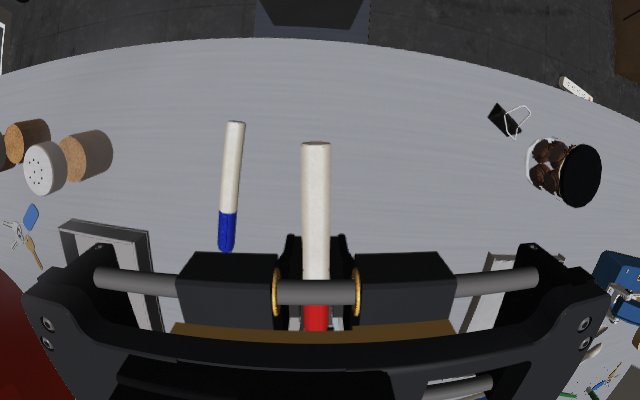

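View pics/t8.png

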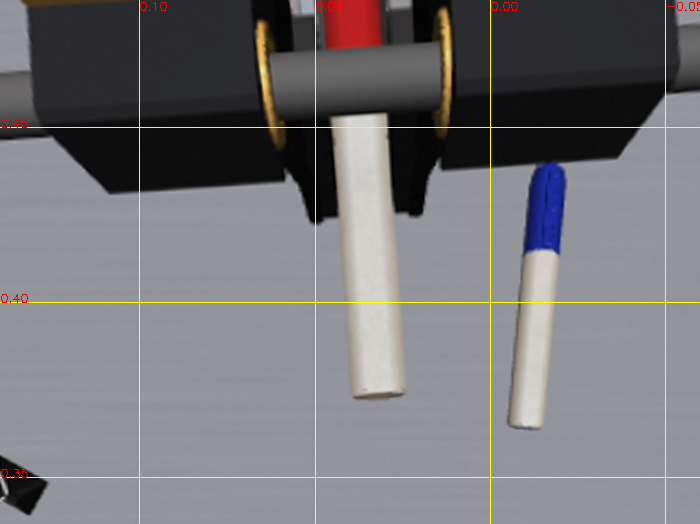

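>>> jog_arm([
  [0,3,-50,0,-0.03,0,1],
  [1,6,-100,0,-0.061,0,1],
  [1.5,8,-147,0,-0.061,0,1],
  [1.5,8,-147,0,-0.061,0,1],
  [1.5,8,-147,0,-0.061,0,1],
  [1.5,8,-147,0,-0.061,0,1],
  [1.5,8,-147,0,-0.061,0,1],
], grip_force=40)

```text
time: 11.92
position: [0.5827, 0.0487, 0.102]
tool_rot: [-0.466, -0.531, 0.532, 0.467]
ft_force: [0.4, 0.1, -0.0]
grip_width: 0.0152
```

Run:
```python
from h import *
o=get_obs();print(o['time'],o['position'],o['ft_force'],o['grip_width'])
c=save('wrist','wrist9')
go([0.584,0.0488,0.045],np.radians(97.5))
cv2.imwrite('pics/w9c.png',cv2.resize(c['img'][120:300,230:400,::-1],None,fx=3.5,fy=3,interpolation=2))
```

```text
11.925 [0.58271378 0.04865436 0.10196862] [ 0.39636017  0.11886142 -0.0258853 ] 0.015197134921325444
shift [ 0.1 57.1 -1. ] turn [-0.001  0.     0.   ] | len 57.0 rows 1.0
```

View pics/w9c.png

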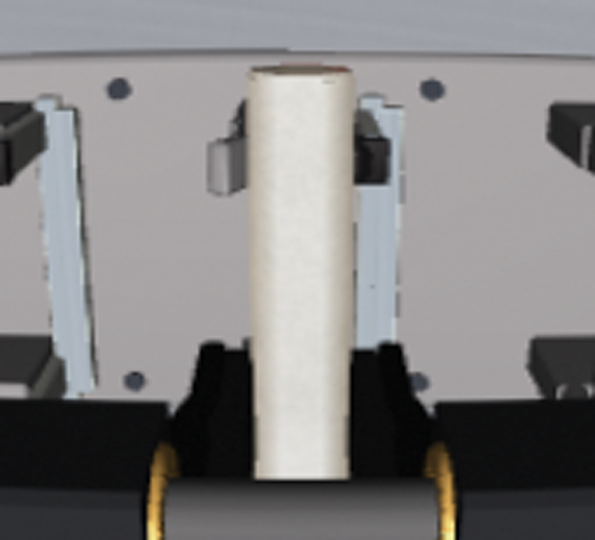

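>>> jog_arm([
  [0,22,0,0,0,0,1],
  [0,30,0,0,0,0,1],
  [0,36,0,0,0,0,1],
  [0,42,0,0,0,0,1],
  [0,48,0,0,0,0,1],
  [0,53,0,0,0,0,1],
  [0,57,0,0,0,0,1],
  [0,59,0,0,0,0,1],
  [0,59,0,0,0,0,1],
  [0,59,0,0,0,0,1],
])

```text
time: 13.22
position: [0.5848, 0.049, 0.0469]
tool_rot: [0.467, 0.532, -0.531, -0.465]
ft_force: [-4.9, 2.8, 23.2]
grip_width: 0.0152
```

>>> jog_arm([
  [0,-1,0,0,0,0,0.1],
  [0,-1,0,0,0,0,0.1],
  [0,-1,0,0,0,0,0.1],
  [0,20,0,0,0,0,0],
  [0,-30,0,0,0,0,-0.3],
  [0,-80,0,0,0,0,-0.3],
  [0,-80,0,0,0,0,-0.3],
  [0,-80,0,0,0,0,-0.3],
])

```text
time: 14.22
position: [0.5832, 0.0487, 0.1224]
tool_rot: [-0.466, -0.531, 0.532, 0.467]
ft_force: [-0.4, 0.7, -0.2]
grip_width: 0.0561
```

Run:
```python
from h import *
o=get_obs();print(o['time'],o['position'],o['ft_force'],o['grip_width'])
c=save('wrist','wrist10')
top(c,0.05,0.49,0.67,-0.05,.15,3500,'t10')
top(c,0.008,0.35,0.55,-0.1,0.1,3000,'t10p')
P=None
```

```text
14.225 [0.58322119 0.04866118 0.12239522] [-0.40812957  0.66697179 -0.2361996 ] 0.05612202805625012
```

View pics/t10.png

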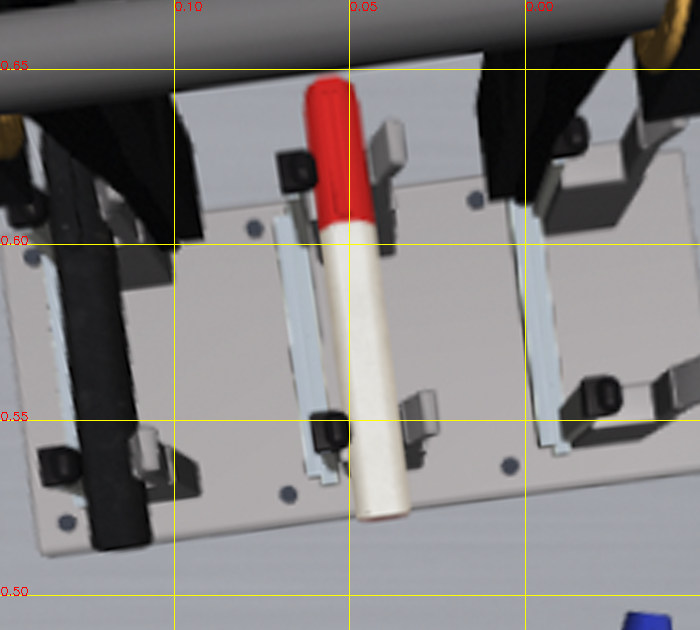

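View pics/t10p.png

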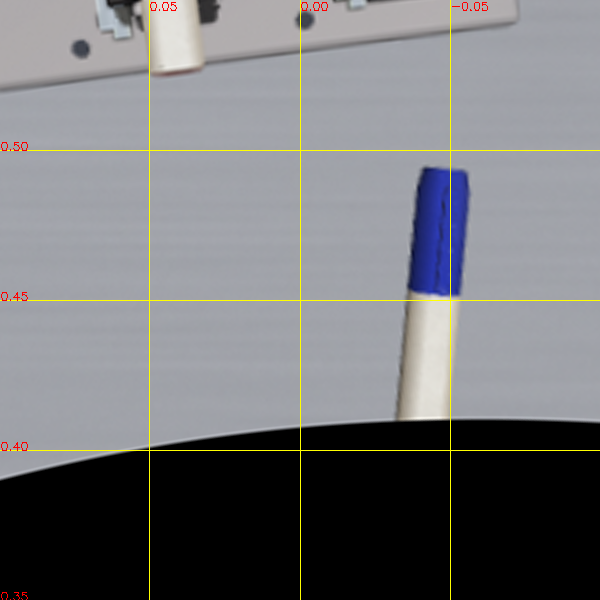

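Run:
```python
from h import *
go([0.4325,-0.0433,0.003],np.radians(85.2))
```

```text
shift [-71.7 119.2 160.6] turn [-0.003  0.215  0.   ] | len 212.0 rows 4.0
```

>>> jog_arm([
  [-20,0,50,0,0.07,0,-0.3],
  [-45,15,105,0,0.14,0,-0.3],
  [-71.7,45,160.6,0,0.215,0,-0.3],
  [-71.7,80,160.6,0,0.215,0,-0.3],
  [-71.7,105,160.6,0,0.215,0,-0.3],
  [-71.7,115,160.6,0,0.215,0,-0.3],
  [-71.7,119,160.6,0,0.215,0,-0.3],
  [-71.7,119,160.6,0,0.215,0,-0.3],
  [-71.7,119,160.6,0,0.215,0,-0.3],
  [-71.7,119,160.6,0,0.215,0,-0.3],
], grip_force=30)

```text
time: 15.52
position: [0.4345, -0.0435, 0.0047]
tool_rot: [0.521, 0.479, -0.478, -0.52]
ft_force: [0.0, -0.6, -0.3]
grip_width: 0.0565
```

>>> jog_arm([
  [0,0,0,0,0,0,1],
  [0,0,0,0,0,0,1],
  [0,0,0,0,0,0,1],
  [0,0,0,0,0,0,1],
  [0,0,0,0,0,0,1],
  [0,-20,0,0,0,0,1],
  [0,-60,0,0,0,0,1],
  [0,-105,0,0,0,0,1],
  [0,-105,0,0,0,0,1],
  [0,-105,0,0,0,0,1],
  [0,-105,0,0,0,0,1],
])

```text
time: 16.9
position: [0.4331, -0.0431, 0.1079]
tool_rot: [-0.52, -0.478, 0.479, 0.521]
ft_force: [0.4, -0.4, -0.6]
grip_width: 0.0153
```

Run:
```python
from h import *
o=get_obs();print(o['time'],o['position'],o['ft_force'],o['grip_width'])
c=save('wrist','wrist11')
go([0.5925,-0.0258,0.100],np.radians(97.5))
z=o['position'][2]+.005
top(c,z,o['position'][0]-.1,o['position'][0]+.05,-0.14,.06,3500,'t11')
```

```text
16.9 [ 0.43307049 -0.04313417  0.10789801] [ 0.44051485 -0.42066709 -0.56342823] 0.015286475852943767
shift [  30.6    7.4 -157.4] turn [-0.003 -0.215  0.001] | len 161.0 rows 3.0
```

View pics/wrist11.png

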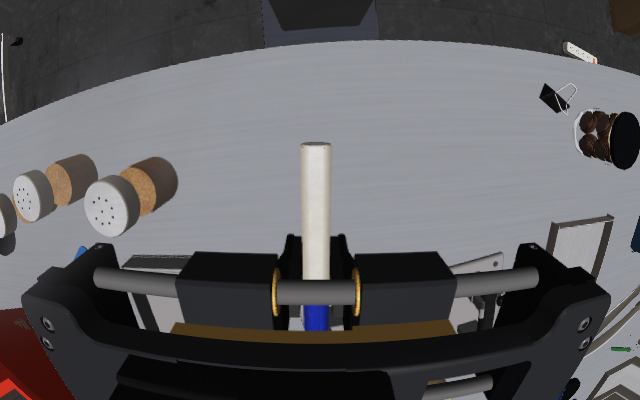

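View pics/t11.png

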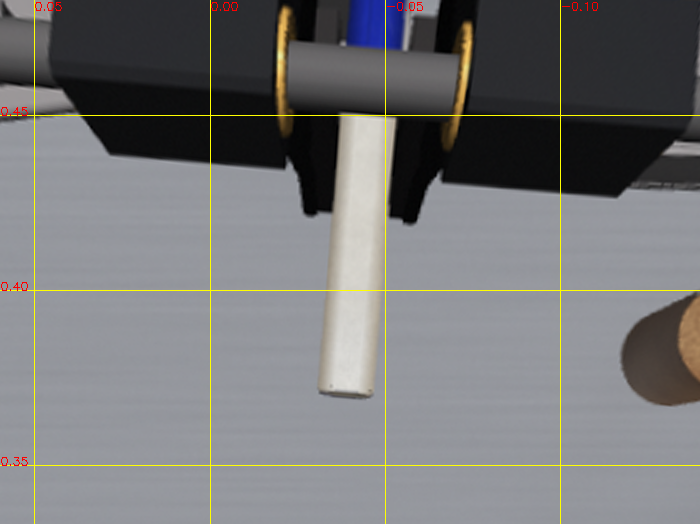

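>>> jog_arm([
  [10,2,-50,0,-0.08,0,1],
  [20,5,-100,0,-0.16,0,1],
  [30.5,7,-150,0,-0.215,0,1],
  [30.5,7,-156.5,0,-0.215,0,1],
  [30.5,7,-156.5,0,-0.215,0,1],
  [30.5,7,-156.5,0,-0.215,0,1],
  [30.5,7,-156.5,0,-0.215,0,1],
], grip_force=40)

```text
time: 17.82
position: [0.591, -0.0262, 0.1019]
tool_rot: [-0.466, -0.531, 0.532, 0.467]
ft_force: [-0.4, -0.4, 0.0]
grip_width: 0.0151
```

Run:
```python
from h import *
o=get_obs();print(o['time'],o['position'],o['ft_force'],o['grip_width'])
c=save('wrist','wrist12')
go([0.592,-0.0260,0.045],np.radians(97.5))
cv2.imwrite('pics/w12c.png',cv2.resize(c['img'][120:300,230:400,::-1],None,fx=3.5,fy=3,interpolation=2))
```

```text
17.825 [ 0.59104834 -0.02619525  0.10190878] [-0.38097612 -0.3614834   0.02995799] 0.015059047249248562
shift [ 0.2 57.1 -0.6] turn [-0.001 -0.     0.   ] | len 57.0 rows 1.0
```

View pics/w12c.png

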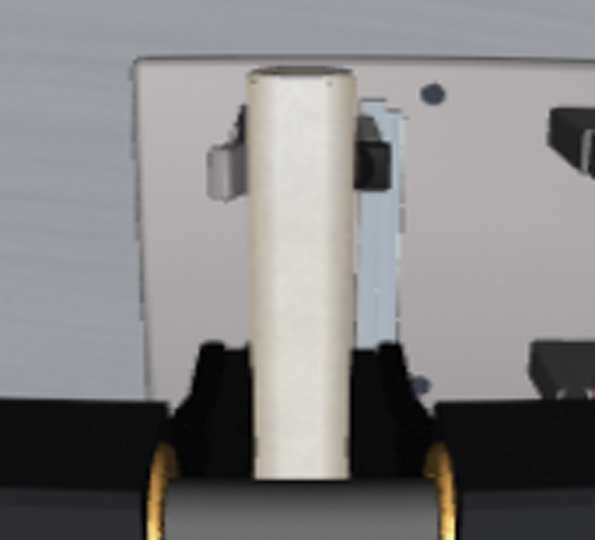

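The pen (cols 250–352) sits between the prong (228) and the nose (375), the same geometry as the last two. I'll descend.

>>> jog_arm([
  [0,22,0,0,0,0,1],
  [0,30,0,0,0,0,1],
  [0,36,0,0,0,0,1],
  [0,42,0,0,0,0,1],
  [0,48,0,0,0,0,1],
  [0,53,0,0,0,0,1],
  [0,57,0,0,0,0,1],
  [0,59,0,0,0,0,1],
  [0,59,0,0,0,0,1],
  [0,59,0,0,0,0,1],
])

```text
time: 19.12
position: [0.5932, -0.0255, 0.0454]
tool_rot: [0.467, 0.532, -0.531, -0.466]
ft_force: [-2.5, 4.7, 15.8]
grip_width: 0.0153
```

>>> jog_arm([
  [0,-1,0,0,0,0,0.1],
  [0,-1,0,0,0,0,0.1],
  [0,-1,0,0,0,0,0.1],
  [0,-30,0,0,0,0,0],
  [0,-80,0,0,0,0,-0.3],
  [0,-140,0,0,0,0,-0.8],
  [0,-200,0,0,0,0,-1],
  [0,-200,50,0,0,0,-1],
  [0,-200,100,0,0,0,-1],
  [0,-200,100,0,0,0,-1],
  [0,-200,100,0,0,0,-1],
])

```text
time: 20.5
position: [0.4944, -0.0397, 0.2432]
tool_rot: [0.467, 0.532, -0.531, -0.466]
ft_force: [0.2, 0.0, 0.9]
grip_width: 0.0867
```

Run:
```python
from h import *
o=get_obs();print(o['time'],o['position'],o['ft_force'],o['grip_width'])
c=save('wrist','wrist13')
top(c,0.05,0.5,0.67,-0.07,.15,3500,'t13')
s=save('side','side13'); cv2.imwrite('pics/sd13.png',cv2.resize(s['img'][130:260,220:380,::-1],None,fx=5,fy=4.6,interpolation=2))
```

```text
20.5 [ 0.49436464 -0.03965837  0.24321104] [0.21974971 0.00321305 0.85090227] 0.08670409249570227
```

View pics/t13.png

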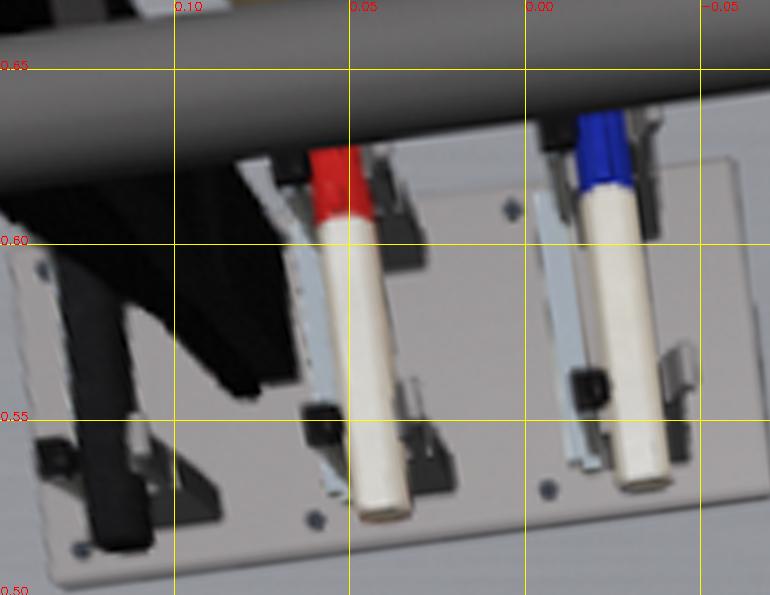

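View pics/sd13.png

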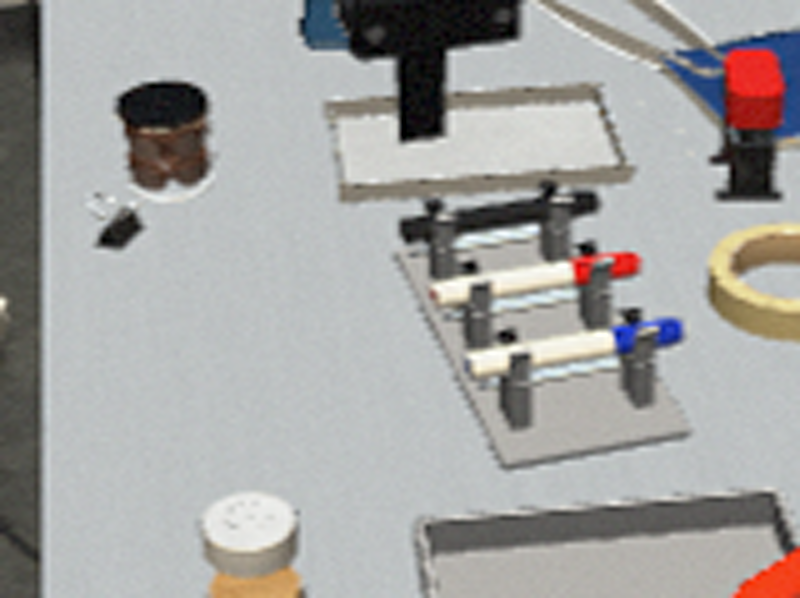

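View pics/wrist13.png

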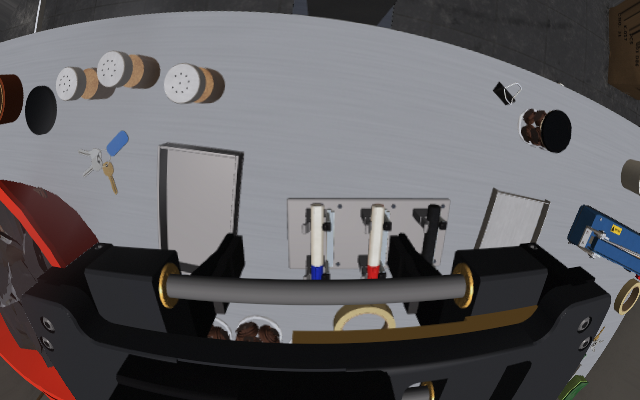

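Run:
```python
from h import *
c=load('side13');P=pts(c);ok=c['depth']>0
def circ(P,m,r):
    q=P[m][:,:2]; 
    from scipy.optimize import least_squares
    hull=cv2.convexHull((q*1000).astype(np.float32))
    e=cv2.minEnclosingCircle((q*1000).astype(np.float32)); return len(q),e,q.mean(0),np.median(P[m][:,2])
z=P[...,2]
jar=ok&(abs(z-.067)<.005)&(abs(P[...,0]-.37)<.06)&(abs(P[...,1]-.27)<.06); print(circ(P,jar,30))
for y in (-.19,-.285,-.365):
    m=ok&(abs(z-.095)<.005)&(abs(P[...,0]-.4)<.05)&(abs(P[...,1]-y)<.04); print(circ(P,m,23))
for nm in ['scene0','side13']:
    c=load(nm);P=pts(c);ok=c['depth']>0;z=P[...,2]
    for cx,cy,h in ((.595,.3,.016),(.58,-.19,.03)):
        m=ok&(abs(z-h)<.006)&(abs(P[...,0]-cx)<.13)&(abs(P[...,1]-cy)<.09)&(P[...,1]<.37)
        q=P[m][:,:2]*1000; print(nm,len(q),cv2.minAreaRect(q.astype(np.float32)),np.percentile(q,[2,98],axis=0))
# fold clip
m=ok&(z>.01)&(z<.05)&(P[...,0]>.28)&(P[...,0]<.42)&(P[...,1]>.15)&(P[...,1]<.24);print('clip',P[m].min(0),P[m].max(0))
c=load('wrist13')
top(c,0.067,0.33,0.45,0.17,0.37,3500,'t13j')
top(c,0.016,0.45,0.65,0.17,0.37,3500,'t13t')
```

```text
(156, ((382.4998474121094, 278.2269287109375), 32.37028884887695), array([0.38358514, 0.27630762]), np.float64(0.06560121233665733))
(181, ((403.5019226074219, -196.1292266845703), 23.21548080444336), array([ 0.40466378, -0.1982896 ]), np.float64(0.09296050797747149))
(243, ((387.66961669921875, -295.7056884765625), 23.00029754638672), array([ 0.38761392, -0.29735676]), np.float64(0.09300978035990422))
(286, ((403.3573303222656, -372.1318054199219), 22.999319076538086), array([ 0.40264515, -0.3732423 ]), np.float64(0.0929970558921723))
scene0 171 ((582.0667114257812, 290.2200012207031), (130.478759765625, 194.7725067138672), 88.4144058227539) [[486.20776804 226.03387298]
 [677.53676256 353.41149185]]
scene0 345 ((576.86181640625, -198.49136352539062), (118.74424743652344, 191.6586151123047), 88.9708023071289) [[ 481.79856429 -257.58587061]
 [ 671.51220948 -139.25167284]]
side13 213 ((587.6864624023438, 289.64935302734375), (132.12437438964844, 192.76638793945312), 87.86893463134766) [[493.49101327 224.53973744]
 [682.24683823 352.50915414]]
side13 396 ((582.2767333984375, -199.24420166015625), (121.884765625, 189.97967529296875), 88.6513442993164) [[ 487.42511288 -256.89493931]
 [ 676.57328801 -138.64349437]]
clip [0.33264308 0.19800657 0.01072312] [0.3636797  0.22743876 0.02957951]
```

View pics/t13j.png

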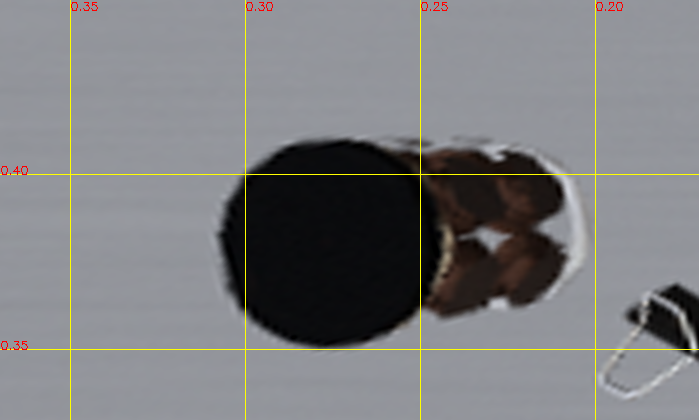

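View pics/t13t.png

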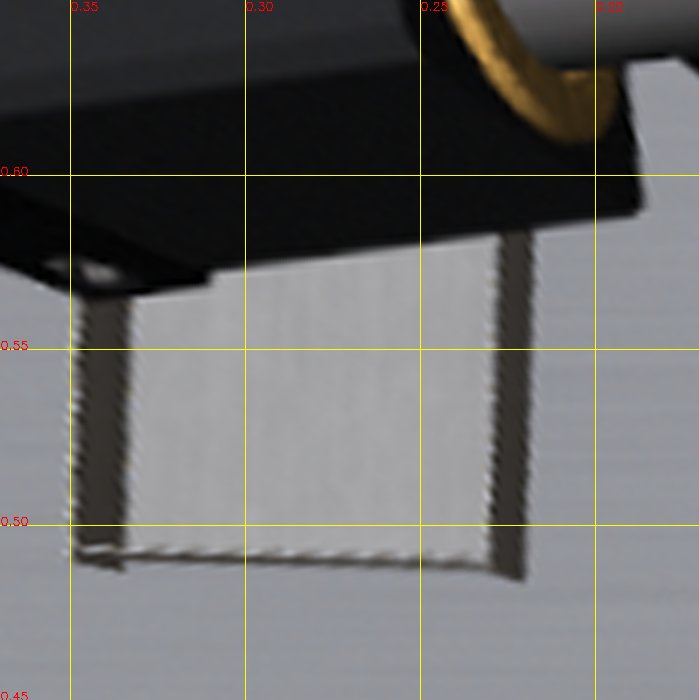

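Run:
```python
from h import *
print(get_obs()['q'].round(2))
go([0.382,0.2755,0.15],np.radians(152))
```

```text
[-0.31  0.33  1.72  0.    1.09 -2.01]
shift [327.3  92.8  71. ] turn [ 0.001 -0.951 -0.001] | len 348.0 rows 6.0
```

>>> jog_arm([
  [55,0,12,0,-0.16,0,-1],
  [110,10,24,0,-0.32,0,-1],
  [165,30,36,0,-0.48,0,-1],
  [220,50,48,0,-0.64,0,-1],
  [275,70,60,0,-0.8,0,-1],
  [327,92,71,0,-0.951,0,-1],
  [327,92,71,0,-0.951,0,-1],
  [327,92,71,0,-0.951,0,-1],
  [327,92,71,0,-0.951,0,-1],
  [327,92,71,0,-0.951,0,-1],
])

```text
time: 21.85
position: [0.3813, 0.2748, 0.1515]
tool_rot: [0.172, 0.686, -0.686, -0.172]
ft_force: [0.3, -0.5, -0.3]
grip_width: 0.0868
```

Run:
```python
from h import *
o=get_obs();print(o['time'],o['position'],o['q'].round(2))
c=save('wrist','wrist14')
top(c,0.067,0.3,0.45,0.17,0.37,3500,'t14')
s=save('side','side14')
go([0.382,0.2755,0.015],np.radians(152))
```

```text
21.85 [0.38134264 0.27480616 0.15154118] [ 0.39  0.43  1.89 -0.    0.82 -2.26]
shift [ -0.6 136.4  -0.9] turn [ 0.001 -0.002 -0.001] | len 136.0 rows 3.0
```

View pics/wrist14.png

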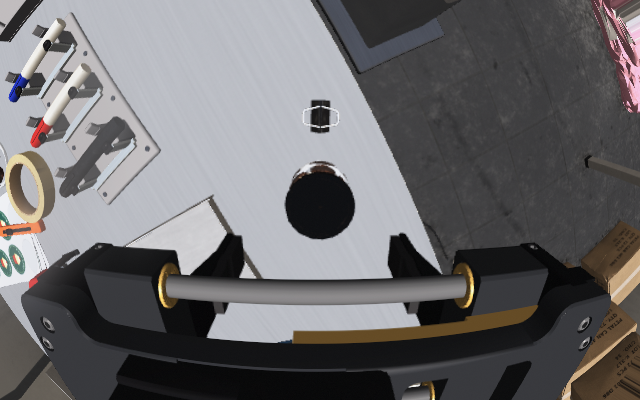

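View pics/t14.png

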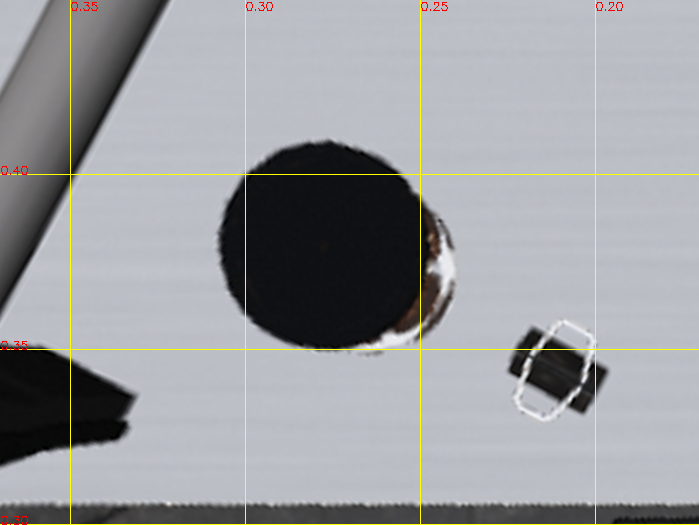

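>>> jog_arm([
  [1,40,-1.4,0,0,0,-1],
  [1,70,-1.4,0,0,0,-1],
  [1,95,-1.4,0,0,0,-1],
  [1,115,-1.4,0,0,0,-1],
  [1,130,-1.4,0,0,0,-1],
  [1,136,-1.4,0,0,0,-1],
  [1,136,-1.4,0,0,0,-1],
  [1,136,-1.4,0,0,0,1],
  [1,136,-1.4,0,0,0,1],
  [1,136,-1.4,0,0,0,1],
  [1,136,-1.4,0,0,0,1],
  [1,136,-1.4,0,0,0,1],
], grip_force=30)

```text
time: 23.45
position: [0.38, 0.2775, 0.0153]
tool_rot: [0.171, 0.686, -0.686, -0.171]
ft_force: [-0.6, -0.1, 3.0]
grip_width: 0.0574
```

>>> jog_arm([
  [0,-15,0,0,0,0,1],
  [0,-50,0,0,0,0,1],
  [0,-90,0,0,0,0,1],
  [0,-90,0,0,0,0,1],
  [0,-90,0,0,0,0,1],
  [0,-90,0,0,0,0,1],
])

```text
time: 24.2
position: [0.3791, 0.2769, 0.1041]
tool_rot: [-0.17, -0.686, 0.687, 0.172]
ft_force: [0.2, -0.0, -0.9]
grip_width: 0.0577
```

Run:
```python
from h import *
o=get_obs();print(o['time'],o['position'],o['q'].round(2),o['ft_force'])
c=save('wrist','wrist15')
go([0.583,0.2895,0.105],np.radians(155))
```

```text
24.2 [0.3791025  0.27693921 0.10410797] [ 0.39  0.52  1.92 -0.    0.7  -2.26] [ 0.16373027 -0.02491872 -0.88509209]
shift [-174.1   -1.5 -106.7] turn [-0.002 -0.052  0.002] | len 204.0 rows 4.0
```

View pics/wrist15.png

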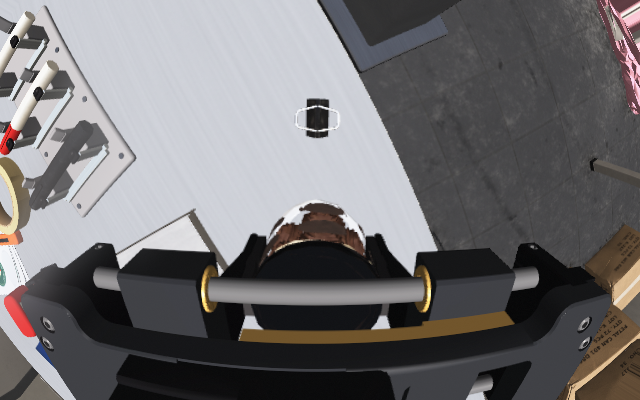

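>>> jog_arm([
  [-48,-1,-29,0,-0.02,0,1],
  [-96,-1,-58,0,-0.04,0,1],
  [-140,-1,-86,0,-0.052,0,1],
  [-174,-1,-106.7,0,-0.052,0,1],
  [-174,-1,-106.7,0,-0.052,0,1],
  [-174,-1,-106.7,0,-0.052,0,1],
  [-174,-1,-106.7,0,-0.052,0,1],
])

```text
time: 25.12
position: [0.5816, 0.2898, 0.1052]
tool_rot: [-0.152, -0.69, 0.691, 0.154]
ft_force: [-0.0, 0.9, -0.6]
grip_width: 0.0577
```

Run:
```python
from h import *
o=get_obs();print(o['time'],o['position'],o['q'].round(2),o['ft_force'],o['grip_width'])
c=save('wrist','wrist16');s=save('scene','scene16')
cv2.imwrite('pics/s16.png',cv2.resize(s['img'][90:230,230:390,::-1],None,fx=4,fy=4,interpolation=2))
top(c,0.016,0.45,0.7,0.2,.4,2400,'t16')
go([0.583,0.2895,0.017],np.radians(155))
```

```text
25.125 [0.58162366 0.2897919  0.10522968] [ 0.29  0.7   1.46  0.    0.98 -2.42] [-0.04656586  0.86775626 -0.5740314 ] 0.057686830172242375
shift [-0.9 88.9  0.1] turn [-0.001  0.     0.001] | len 89.0 rows 2.0
```

View pics/s16.png

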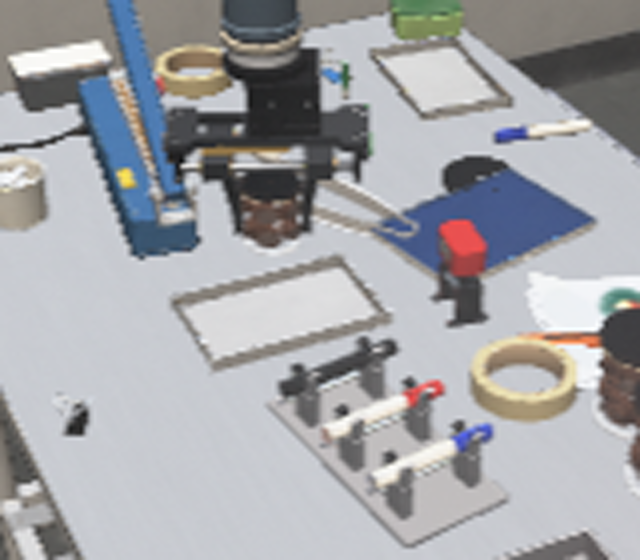

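View pics/wrist16.png

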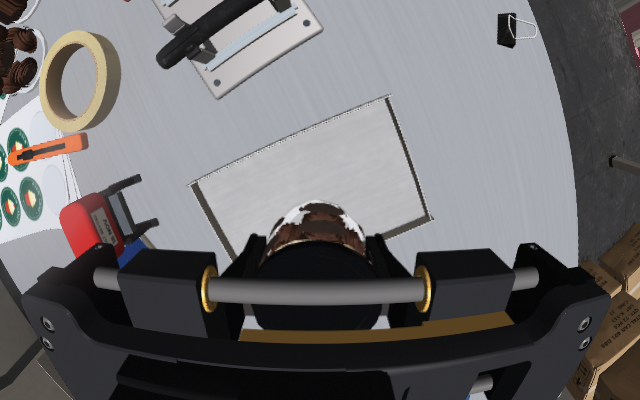

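>>> jog_arm([
  [0,35,0,0,0,0,1],
  [0,60,0,0,0,0,1],
  [0,75,0,0,0,0,1],
  [0,83,0,0,0,0,1],
  [0,86,0,0,0,0,1],
  [0,88,0,0,0,0,1],
  [0,88.5,0,0,0,0,1],
  [0,88.5,0,0,0,0,1],
])

```text
time: 26.22
position: [0.584, 0.29, 0.018]
tool_rot: [0.153, 0.69, -0.69, -0.153]
ft_force: [0.2, -0.0, -0.7]
grip_width: 0.0576
```

>>> jog_arm([
  [0,0.7,0,0,0,0,1],
  [0,1.5,0,0,0,0,1],
  [0,1.5,0,0,0,0,1],
])

```text
time: 26.6
position: [0.584, 0.2902, 0.0169]
tool_rot: [0.153, 0.691, -0.69, -0.153]
ft_force: [-2.0, 1.0, 5.3]
grip_width: 0.0573
```

Contact at 5 N. I'll release slowly and lift.

>>> jog_arm([
  [0,0,0,0,0,0,0],
  [0,0,0,0,0,0,-0.7],
  [0,0,0,0,0,0,-1],
  [0,0,0,0,0,0,-1],
  [0,-20,0,0,0,0,-1],
  [0,-60,0,0,0,0,-1],
  [0,-120,0,0,0,0,-1],
  [0,-180,0,0,0,0,-1],
  [0,-180,0,0,0,0,-1],
  [0,-180,0,0,0,0,-1],
])

```text
time: 27.85
position: [0.5833, 0.2898, 0.1969]
tool_rot: [0.153, 0.69, -0.69, -0.153]
ft_force: [-0.3, -0.5, -0.7]
grip_width: 0.0869
```

Run:
```python
from h import *
o=get_obs();print(o['time'],o['position'],o['q'].round(2),o['ft_force'],o['grip_width'])
c=save('wrist','wrist17')
go([0.55,-0.1,0.26],np.radians(150)); go([0.403,-0.197,0.2],np.radians(100))
```

```text
27.85 [0.58332464 0.28980686 0.19688863] [ 0.29  0.59  1.39 -0.    1.16 -2.42] [-0.25241131 -0.46899515 -0.67105464] 0.08690644493554753
shift [-135.1  -64.2  366.9] turn [-0.001  0.087  0.002] | len 396.0 rows 7.0
shift [-43.   -3.9 516.9] turn [-0.002  0.96   0.001] | len 519.0 rows 9.0
```

View pics/wrist17.png

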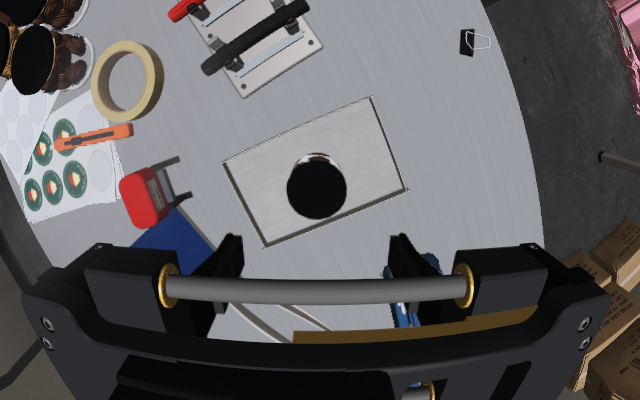

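```bash
cat >> h.py <<'E'
def go2(p,yaw,n=0):
    "exact yaw (no half-turn)"
    o=get_obs(); r0=R.from_quat(o['tool_rot']); rv=(r0.inv()*down(yaw)).as_rotvec()
    d=r0.inv().apply(np.array(p)-o['position'])*1000
    print('shift',np.round(d,1),'turn',np.round(rv,3))
E
python3 - <<'E'
from h import *
go2([0.42,-0.2,0.25],0)
E
```

```text
shift [-59.6 -53.9 512.5] turn [-3.000e-03  2.705e+00 -1.000e-03]
```

>>> jog_arm([
  [-4,-20,34,0,0.18,0,-1],
  [-8,-40,68,0,0.36,0,-1],
  [-12,-54,102,0,0.54,0,-1],
  [-16,-54,137,0,0.72,0,-1],
  [-20,-54,171,0,0.9,0,-1],
  [-24,-54,205,0,1.08,0,-1],
  [-28,-54,239,0,1.26,0,-1],
  [-32,-54,273,0,1.44,0,-1],
  [-36,-54,307,0,1.62,0,-1],
  [-40,-54,342,0,1.8,0,-1],
  [-44,-54,376,0,1.98,0,-1],
  [-48,-54,410,0,2.16,0,-1],
  [-52,-54,444,0,2.34,0,-1],
  [-56,-54,478,0,2.52,0,-1],
  [-59.6,-54,512,0,2.705,0,-1],
  [-59.6,-54,512,0,2.705,0,-1],
  [-59.6,-54,512,0,2.705,0,-1],
  [-59.6,-54,512,0,2.705,0,-1],
])

```text
time: 30.15
position: [0.4211, -0.198, 0.2495]
tool_rot: [-0.707, -0.0, 0.001, 0.708]
ft_force: [-0.1, 0.1, 0.0]
grip_width: 0.0871
```

Run:
```python
from h import *
o=get_obs();print(o['time'],o['position'],o['q'].round(2))
c=save('wrist','wrist18')
top(c,0.095,0.32,0.48,-0.4,-.16,3000,'t18')
top(c,0.03,0.44,0.7,-0.28,-.1,2200,'t18b')
```

```text
30.15 [ 0.42110036 -0.1980423   0.24949309] [-0.68  0.28  1.78  0.    1.08 -0.68]
```

View pics/wrist18.png

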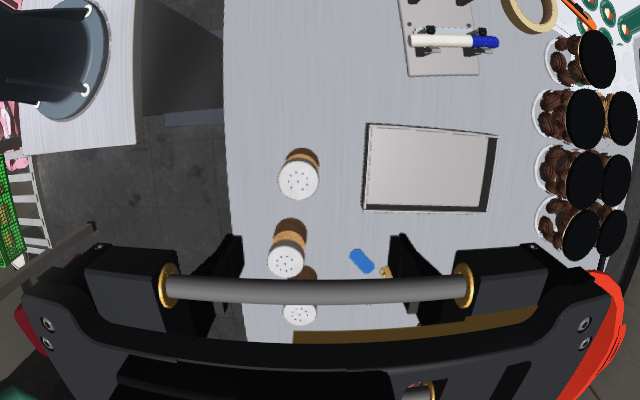

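View pics/t18.png

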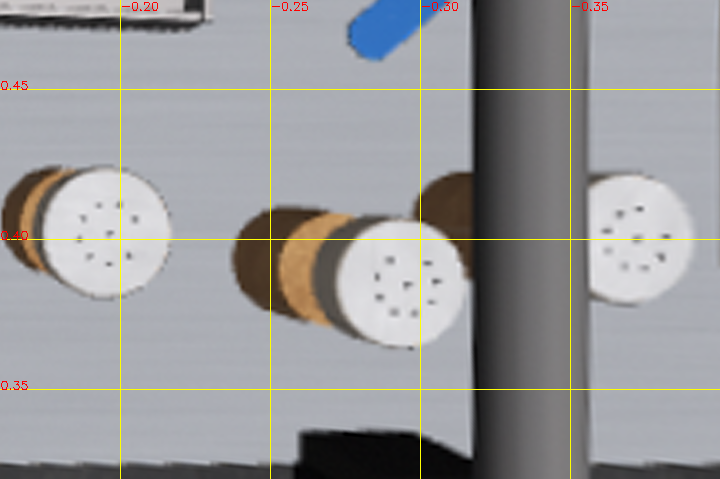

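View pics/t18b.png

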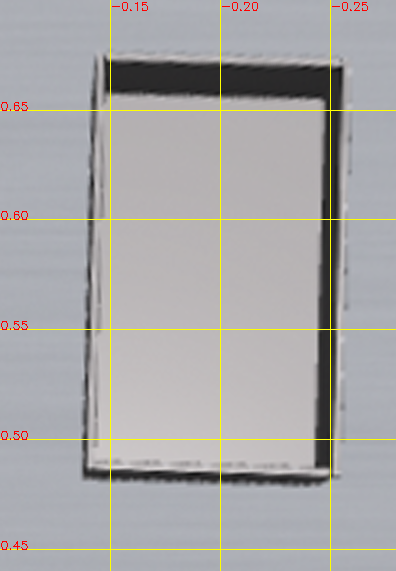

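Run:
```python
from h import *
go2([0.403,-0.1965,0.033],0)
```

```text
shift [-18.  216.7   1.4] turn [-0.001  0.002 -0.001]
```

>>> jog_arm([
  [-9,50,1,0,0,0,-0.8],
  [-18,100,1.4,0,0,0,-0.8],
  [-18,140,1.4,0,0,0,-0.8],
  [-18,170,1.4,0,0,0,-0.8],
  [-18,195,1.4,0,0,0,-0.8],
  [-18,210,1.4,0,0,0,-0.8],
  [-18,216,1.4,0,0,0,-0.8],
  [-18,216,1.4,0,0,0,-0.8],
  [-18,216,1.4,0,0,0,1],
  [-18,216,1.4,0,0,0,1],
  [-18,216,1.4,0,0,0,1],
  [-18,216,1.4,0,0,0,1],
  [-18,216,1.4,0,0,0,1],
  [-18,216,1.4,0,0,0,1],
], grip_force=30)

```text
time: 31.95
position: [0.403, -0.1978, 0.0342]
tool_rot: [-0.707, 0.0, 0.0, 0.707]
ft_force: [-1.1, -0.8, 4.4]
grip_width: 0.0451
```

>>> jog_arm([
  [0,-15,0,0,0,0,1],
  [0,-50,0,0,0,0,1],
  [0,-90,0,0,0,0,1],
  [0,-90,0,0,0,0,1],
  [0,-90,0,0,0,0,1],
  [0,-90,0,0,0,0,1],
])

```text
time: 32.7
position: [0.4024, -0.1972, 0.1228]
tool_rot: [-0.706, 0.001, 0.001, 0.708]
ft_force: [-0.1, 0.2, -1.3]
grip_width: 0.045
```

Run:
```python
from h import *
o=get_obs();print(o['time'],o['position'],o['q'].round(2),o['ft_force'],o['grip_width'])
c=save('wrist','wrist19')
go2([0.634,-0.178,0.120],0)
```

```text
32.7 [ 0.40244326 -0.19721788  0.1228283 ] [-0.71  0.47  1.96  0.    0.72 -0.71] [-0.10487144  0.21241807 -1.31844217] 0.04500581647430086
shift [231.5   2.4  19.3] turn [-0.002 -0.    -0.002]
```

View pics/wrist19.png

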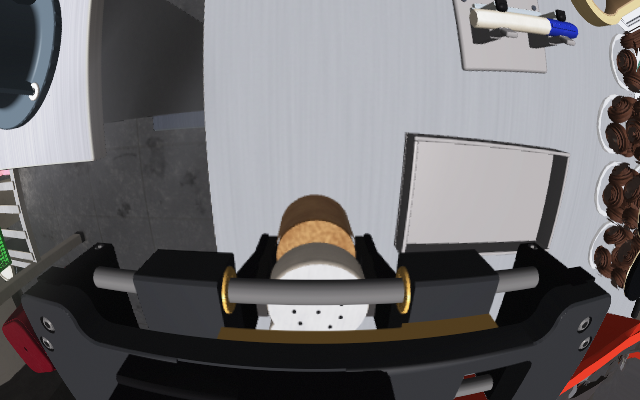

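>>> jog_arm([
  [55,0,5,0,0,0,1],
  [110,0,10,0,0,0,1],
  [165,0,14,0,0,0,1],
  [210,0,17,0,0,0,1],
  [231.5,0,19.3,0,0,0,1],
  [231.5,0,19.3,0,0,0,1],
  [231.5,0,19.3,0,0,0,1],
  [231.5,0,19.3,0,0,0,1],
])

```text
time: 33.75
position: [0.6331, -0.1786, 0.1236]
tool_rot: [-0.707, 0.001, 0.0, 0.707]
ft_force: [0.4, 0.7, -1.2]
grip_width: 0.0448
```

Run:
```python
from h import *
o=get_obs();print(o['time'],o['position'],o['q'].round(2),o['ft_force'],o['grip_width'])
c=save('wrist','wrist20')
go2([0.634,-0.178,0.038],0)
```

```text
33.75 [ 0.63314036 -0.17857536  0.12358404] [-0.44  0.69  1.43 -0.    1.03 -0.44] [ 0.42531205  0.6973228  -1.21571247] 0.04475758358282788
shift [ 0.7 85.9  0.7] turn [-0.001 -0.001 -0.001]
```

View pics/wrist20.png

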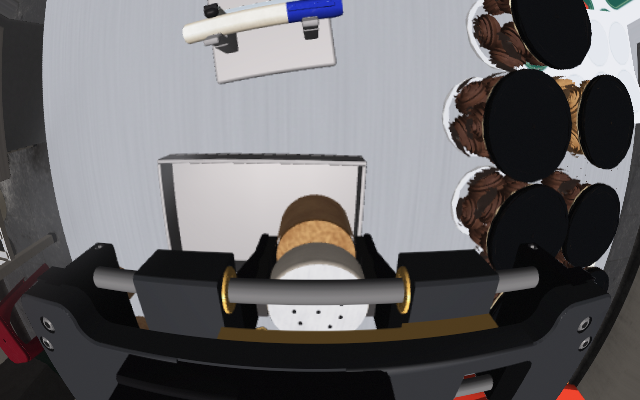

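Run:
```python
from h import *
for f in ['scene0','side0']:
    c=load(f);P=pts(c);z=P[...,2];m=(c['depth']>0)&(P[...,0]>.68)&(P[...,0]<.85)&(P[...,1]>-.24)&(P[...,1]<-.1)&(z>.02)
    q=P[m]; print(f,len(q),np.percentile(q,[0,1,50,99,100],axis=0).round(3).tolist()); t=q[q[:,2]>.06]; print(t[:,0].min())
```

```text
scene0 998 [[0.748, -0.24, 0.02], [0.75, -0.235, 0.023], [0.786, -0.168, 0.092], [0.846, -0.101, 0.097], [0.85, -0.1, 0.099]]
0.74754297289162
side0 1172 [[0.753, -0.221, 0.021], [0.755, -0.217, 0.024], [0.792, -0.142, 0.093], [0.848, -0.101, 0.097], [0.85, -0.1, 0.099]]
0.7530326089212903
```

>>> jog_arm([
  [0.5,30,0,0,0,0,1],
  [0.5,55,0,0,0,0,1],
  [0.5,72,0,0,0,0,1],
  [0.5,80,0,0,0,0,1],
  [0.5,84,0,0,0,0,1],
  [0.5,86,0,0,0,0,1],
  [0.5,87,0,0,0,0,1],
  [0.5,87,0,0,0,0,1],
])

```text
time: 34.8
position: [0.6357, -0.1788, 0.0382]
tool_rot: [0.707, 0.001, 0.0, -0.707]
ft_force: [-0.8, -0.2, 4.4]
grip_width: 0.0447
```

>>> jog_arm([
  [0,0,0,0,0,0,-0.1],
  [0,0,0,0,0,0,-0.35],
  [0,0,0,0,0,0,-0.5],
  [0,0,0,0,0,0,-0.5],
  [0,-20,0,0,0,0,-0.5],
  [0,-60,0,0,0,0,-0.5],
  [0,-120,0,0,0,0,-0.7],
  [0,-180,0,0,0,0,-0.7],
  [0,-180,0,0,0,0,-0.7],
  [0,-180,0,0,0,0,-0.7],
])

```text
time: 36.05
position: [0.6349, -0.1784, 0.218]
tool_rot: [0.707, 0.0, 0.0, -0.707]
ft_force: [-0.1, 0.2, -0.9]
grip_width: 0.0737
```

Run:
```python
from h import *
o=get_obs();print(o['time'],o['position'],o['ft_force'],o['grip_width'])
c=save('wrist','wrist21')
go2([0.3865,-0.295,0.160],0); go2([0.3865,-0.295,0.033],0)
```

```text
36.05 [ 0.63487289 -0.17837557  0.21796889] [-0.124682    0.16744649 -0.8651935 ] 0.07369828582466587
shift [-247.6   56.8 -117. ] turn [-0.001 -0.    -0.002]
shift [-247.4  183.8 -117.1] turn [-0.001 -0.    -0.002]
```

View pics/wrist21.png

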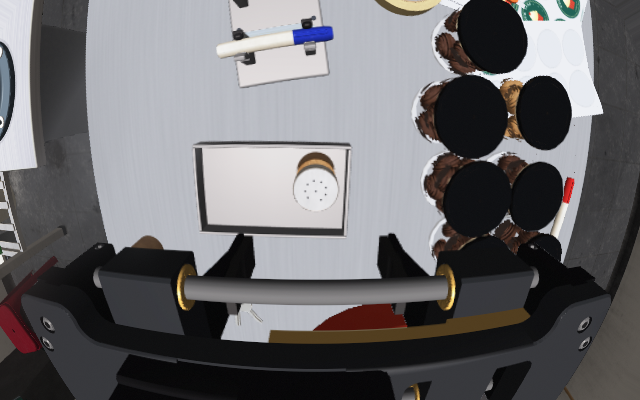

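>>> jog_arm([
  [-55,0,-20,0,0,0,-0.7],
  [-110,0,-45,0,0,0,-0.7],
  [-165,0,-75,0,0,0,-0.7],
  [-215,0,-105,0,0,0,-0.7],
  [-247.5,20,-117,0,0,0,-0.7],
  [-247.5,57,-117,0,0,0,-0.7],
  [-247.5,57,-117,0,0,0,-0.7],
  [-247.5,57,-117,0,0,0,-0.7],
])

```text
time: 37.1
position: [0.388, -0.2954, 0.1599]
tool_rot: [-0.707, 0.0, 0.0, 0.707]
ft_force: [0.7, 0.2, -0.1]
grip_width: 0.0744
```

Run:
```python
from h import *
o=get_obs();print(o['time'],o['position'],o['ft_force'],o['grip_width'])
c=save('wrist','wrist22')
top(c,0.095,0.32,0.48,-0.4,-.2,3000,'t22')
go2([0.3865,-0.295,0.033],0)
```

```text
37.1 [ 0.38797658 -0.29543206  0.15991119] [ 0.73216213  0.18470349 -0.09354737] 0.07442524686043316
shift [ -2.  127.5   0.8] turn [0.001 0.001 0.   ]
```

View pics/t22.png

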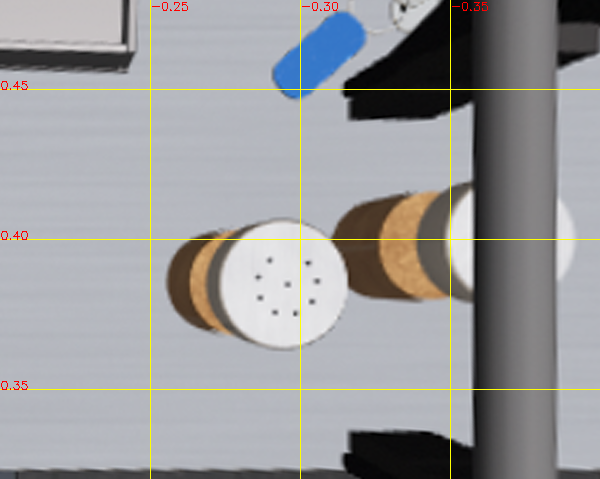

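>>> jog_arm([
  [-2,40,0.8,0,0,0,-0.7],
  [-2,75,0.8,0,0,0,-0.7],
  [-2,105,0.8,0,0,0,-0.7],
  [-2,120,0.8,0,0,0,-0.7],
  [-2,126.5,0.8,0,0,0,-0.7],
  [-2,126.5,0.8,0,0,0,-0.7],
  [-2,126.5,0.8,0,0,0,1],
  [-2,126.5,0.8,0,0,0,1],
  [-2,126.5,0.8,0,0,0,1],
  [-2,126.5,0.8,0,0,0,1],
  [-2,126.5,0.8,0,0,0,1],
], grip_force=30)

```text
time: 38.52
position: [0.3856, -0.2949, 0.0338]
tool_rot: [0.707, 0.0, -0.0, -0.707]
ft_force: [-1.0, 0.2, 3.7]
grip_width: 0.0453
```

>>> jog_arm([
  [0,-15,0,0,0,0,1],
  [0,-50,0,0,0,0,1],
  [0,-95,0,0,0,0,1],
  [0,-95,0,0,0,0,1],
  [0,-95,0,0,0,0,1],
  [0,-95,0,0,0,0,1],
])

```text
time: 39.28
position: [0.385, -0.2939, 0.1275]
tool_rot: [-0.706, 0.001, 0.001, 0.708]
ft_force: [-0.2, 0.3, -1.3]
grip_width: 0.0449
```

Run:
```python
from h import *
o=get_obs();print(o['time'],o['position'],o['q'].round(2),o['ft_force'],o['grip_width'])
c=save('wrist','wrist23')
go2([0.580,-0.221,0.128],0)
```

```text
39.275 [ 0.3850424  -0.29390839  0.12750765] [-0.88  0.49  1.87  0.    0.78 -0.88] [-0.19581236  0.29600659 -1.33847575] 0.04491871102901274
shift [194.9  -0.8  73. ] turn [-0.002 -0.    -0.002]
```

View pics/wrist23.png

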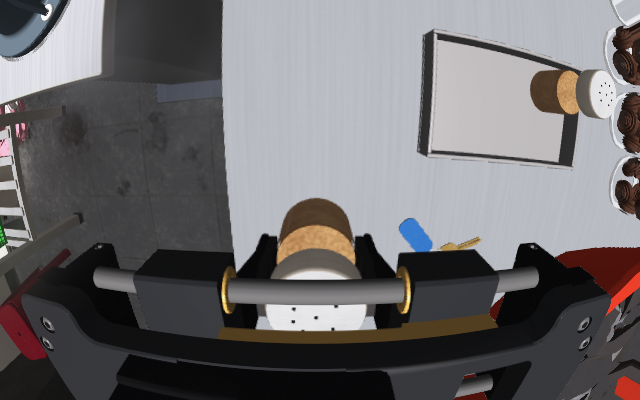

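>>> jog_arm([
  [40,0,35,0,0,0,1],
  [80,0,65,0,0,0,1],
  [135,0,73,0,0,0,1],
  [180,0,73,0,0,0,1],
  [195,0,73,0,0,0,1],
  [195,0,73,0,0,0,1],
  [195,0,73,0,0,0,1],
  [195,0,73,0,0,0,1],
])

```text
time: 40.33
position: [0.5791, -0.2218, 0.1284]
tool_rot: [-0.707, 0.001, 0.0, 0.707]
ft_force: [0.3, 0.0, -1.9]
grip_width: 0.0448
```

Run:
```python
from h import *
o=get_obs();print(o['time'],o['position'],o['q'].round(2),o['ft_force'],o['grip_width'])
c=save('wrist','wrist24')
go2([0.580,-0.221,0.038],0)
```

```text
40.325 [ 0.57909402 -0.22182172  0.12837098] [-0.55  0.64  1.53 -0.    0.98 -0.54] [ 0.25544872  0.04277584 -1.90201212] 0.04483752143456804
shift [ 0.7 90.6  0.9] turn [-0.001 -0.001 -0.001]
```

View pics/wrist24.png

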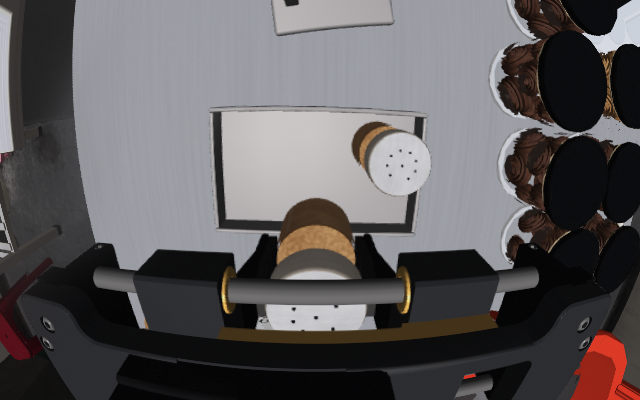

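>>> jog_arm([
  [0,35,0.9,0,0,0,1],
  [0,60,0.9,0,0,0,1],
  [0,77,0.9,0,0,0,1],
  [0,85,0.9,0,0,0,1],
  [0,89,0.9,0,0,0,1],
  [0,91,0.9,0,0,0,1],
  [0,92,0.9,0,0,0,1],
  [0,92,0.9,0,0,0,1],
])

```text
time: 41.38
position: [0.5812, -0.2212, 0.0379]
tool_rot: [0.707, 0.001, 0.0, -0.707]
ft_force: [-0.6, -0.0, 4.6]
grip_width: 0.0449
```

>>> jog_arm([
  [0,0,0,0,0,0,-0.1],
  [0,0,0,0,0,0,-0.3],
  [0,0,0,0,0,0,-0.4],
  [0,0,0,0,0,0,-0.4],
  [0,-20,0,0,0,0,-0.4],
  [0,-60,0,0,0,0,-0.4],
  [0,-120,0,0,0,0,-0.7],
  [0,-180,0,0,0,0,-0.7],
  [0,-180,0,0,0,0,-0.7],
  [0,-180,0,0,0,0,-0.7],
])

```text
time: 42.62
position: [0.5804, -0.2206, 0.2174]
tool_rot: [0.707, 0.0, 0.0, -0.707]
ft_force: [1.0, 0.4, -1.4]
grip_width: 0.0739
```

Run:
```python
from h import *
o=get_obs();print(o['time'],o['position'],o['ft_force'],o['grip_width'])
c=save('wrist','wrist25')
go2([0.4015,-0.3715,0.160],np.radians(15))
```

```text
42.625 [ 0.5803663  -0.22058982  0.21742003] [ 0.95420687  0.44822982 -1.35849917] 0.07390080236133398
shift [-178.2   56.2 -151.3] turn [-0.001 -0.262 -0.002]
```

View pics/wrist25.png

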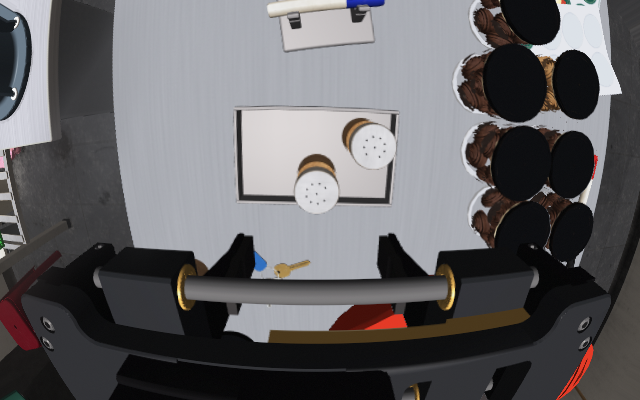

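>>> jog_arm([
  [-60,0,-10,0,-0.08,0,-0.7],
  [-115,0,-35,0,-0.16,0,-0.7],
  [-155,0,-80,0,-0.2,0,-0.7],
  [-178,10,-130,0,-0.262,0,-0.7],
  [-178,56,-151,0,-0.262,0,-0.7],
  [-178,56,-151,0,-0.262,0,-0.7],
  [-178,56,-151,0,-0.262,0,-0.7],
  [-178,56,-151,0,-0.262,0,-0.7],
])

```text
time: 43.68
position: [0.4035, -0.3711, 0.1616]
tool_rot: [0.701, 0.093, -0.093, -0.701]
ft_force: [0.7, -0.0, -0.1]
grip_width: 0.0739
```

Run:
```python
from h import *
o=get_obs();print(o['time'],o['position'],o['ft_force'],o['grip_width'])
c=save('wrist','wrist26')
top(c,0.095,0.32,0.52,-0.45,-.25,3000,'t26')
go2([0.4015,-0.3715,0.033],np.radians(15))
```

```text
43.675 [ 0.40346174 -0.37111086  0.16155731] [ 0.73809035 -0.00473399 -0.11113801] 0.073899048939953
shift [ -2.1 128.8   0.5] turn [0.002 0.002 0.001]
```

View pics/t26.png

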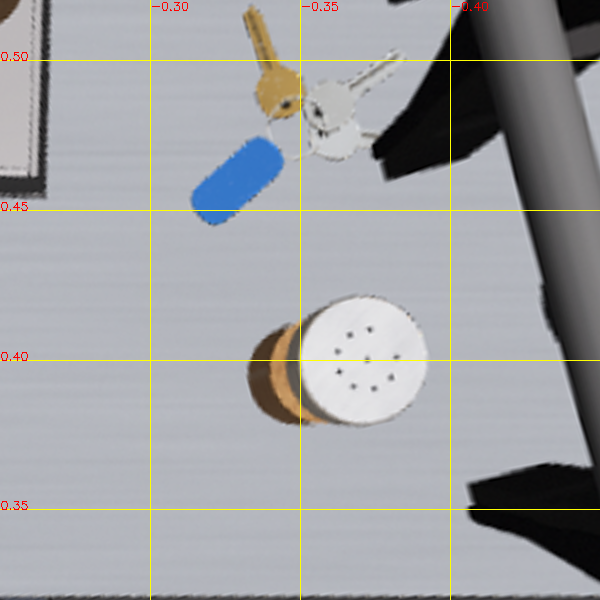

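View pics/wrist26.png

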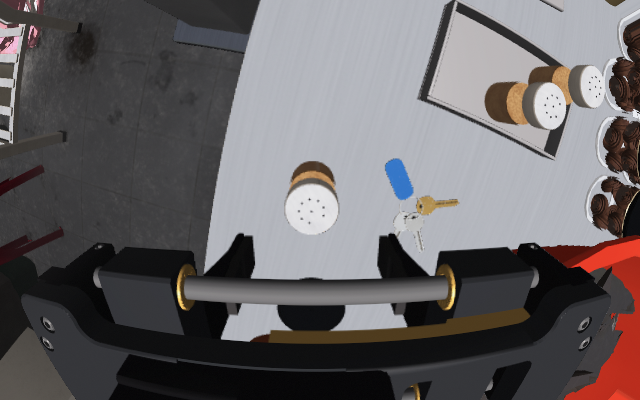

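Run:
```python
from h import *
c=load('scene0');P=pts(c);z=P[...,2];ok=c['depth']>0
for y in np.arange(-.5,-.28,.02):
    m=ok&(abs(P[...,1]-y)<.01)&(z>.09)&(z<.2)&(P[...,0]>.45); 
    if m.any(): print(round(y,2),P[m][:,0].min().round(3))
go2([0.4005,-0.3715,0.033],np.radians(15))
```

```text
-0.5 0.506
-0.48 0.51
-0.46 0.515
-0.44 0.522
-0.42 0.533
-0.4 0.544
-0.38 0.56
-0.36 0.577
-0.34 0.6
-0.32 0.628
-0.3 0.663
shift [ -3.1 128.8   0.8] turn [0.002 0.002 0.001]
```

>>> jog_arm([
  [-3,40,0.8,0,0,0,-0.7],
  [-3,75,0.8,0,0,0,-0.7],
  [-3,105,0.8,0,0,0,-0.7],
  [-3,120,0.8,0,0,0,-0.7],
  [-3,127.5,0.8,0,0,0,-0.7],
  [-3,127.5,0.8,0,0,0,-0.7],
  [-3,127.5,0.8,0,0,0,1],
  [-3,127.5,0.8,0,0,0,1],
  [-3,127.5,0.8,0,0,0,1],
  [-3,127.5,0.8,0,0,0,1],
  [-3,127.5,0.8,0,0,0,1],
], grip_force=30)

```text
time: 45.1
position: [0.3996, -0.372, 0.0333]
tool_rot: [0.701, 0.092, -0.092, -0.701]
ft_force: [-0.2, 0.3, 3.6]
grip_width: 0.0437
```

>>> jog_arm([
  [0,-15,0,0,0,0,1],
  [0,-50,0,0,0,0,1],
  [0,-95,0,0,0,0,1],
  [0,-95,0,0,0,0,1],
  [0,-95,0,0,0,0,1],
  [0,-95,0,0,0,0,1],
])

```text
time: 45.85
position: [0.3989, -0.3709, 0.1268]
tool_rot: [-0.7, -0.092, 0.093, 0.702]
ft_force: [-0.1, 0.6, -1.3]
grip_width: 0.0438
```

Run:
```python
from h import *
o=get_obs();print(o['time'],o['position'],o['q'].round(2),o['ft_force'],o['grip_width'])
c=save('wrist','wrist27')
go2([0.525,-0.178,0.128],0)
```

```text
45.85 [ 0.39891686 -0.37089292  0.12683202] [-0.95  0.56  1.72 -0.    0.87 -1.22] [-0.07311774  0.58055046 -1.30486252] 0.043835337852304604
shift [171.7  -1.  153.8] turn [-0.003  0.262 -0.001]
```

View pics/wrist27.png

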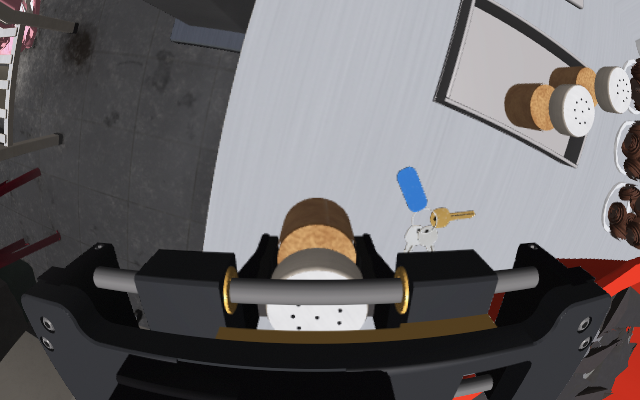

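>>> jog_arm([
  [35,-5,40,0,0.05,0,1],
  [70,-5,80,0,0.11,0,1],
  [105,-5,115,0,0.17,0,1],
  [145,-5,145,0,0.23,0,1],
  [171.7,-2,153.8,0,0.262,0,1],
  [171.7,-2,153.8,0,0.262,0,1],
  [171.7,-2,153.8,0,0.262,0,1],
  [171.7,-2,153.8,0,0.262,0,1],
])

```text
time: 46.9
position: [0.5246, -0.1795, 0.1297]
tool_rot: [-0.707, 0.001, 0.0, 0.707]
ft_force: [-0.3, 0.3, -0.8]
grip_width: 0.0441
```

Run:
```python
from h import *
o=get_obs();print(o['time'],o['position'],o['q'].round(2),o['ft_force'],o['grip_width'])
c=save('wrist','wrist28')
go2([0.525,-0.178,0.038],0)
```

```text
46.9 [ 0.52459183 -0.1795177   0.12968133] [-0.53  0.56  1.7  -0.    0.89 -0.53] [-0.27116901  0.34733449 -0.82920459] 0.04410975048583383
shift [ 0.4 91.9  1.6] turn [-0.    -0.002 -0.001]
```

View pics/wrist28.png

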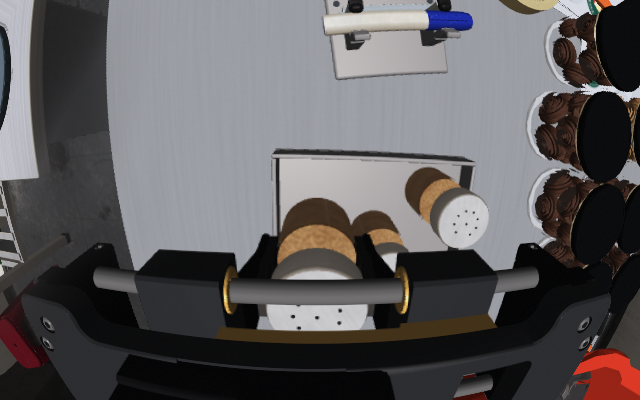

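>>> jog_arm([
  [0.5,35,1.6,0,0,0,1],
  [0.5,60,1.6,0,0,0,1],
  [0.5,77,1.6,0,0,0,1],
  [0.5,85,1.6,0,0,0,1],
  [0.5,90,1.6,0,0,0,1],
  [0.5,92,1.6,0,0,0,1],
  [0.5,93,1.6,0,0,0,1],
  [0.5,93,1.6,0,0,0,1],
])

```text
time: 47.95
position: [0.5264, -0.1773, 0.0374]
tool_rot: [0.707, 0.0, 0.0, -0.707]
ft_force: [0.2, 1.0, -1.5]
grip_width: 0.0439
```

>>> jog_arm([
  [0,0.5,0,0,0,0,1],
  [0,1,0,0,0,0,1],
  [0,1,0,0,0,0,1],
])

```text
time: 48.32
position: [0.5265, -0.1774, 0.0373]
tool_rot: [0.707, 0.0, 0.0, -0.707]
ft_force: [-1.1, 0.2, 8.0]
grip_width: 0.0439
```

Contact at 8 N. Releasing and retreating.

>>> jog_arm([
  [0,-0.5,0,0,0,0,-0.1],
  [0,-0.5,0,0,0,0,-0.3],
  [0,-0.5,0,0,0,0,-0.4],
  [0,-0.5,0,0,0,0,-0.4],
  [0,-20,0,0,0,0,-0.4],
  [0,-60,0,0,0,0,-0.4],
  [0,-120,0,0,0,0,-0.7],
  [0,-180,0,0,0,0,-0.7],
  [0,-200,0,0,0,0,-0.7],
  [0,-200,-20,0,0,0,-0.7],
  [0,-200,-20,0,0,0,-0.7],
])

```text
time: 49.7
position: [0.5256, -0.1988, 0.2347]
tool_rot: [-0.707, 0.001, -0.0, 0.707]
ft_force: [-0.3, -0.5, 0.3]
grip_width: 0.0737
```

Run:
```python
from h import *
o=get_obs();print(o['time'],o['position'],o['ft_force'],o['grip_width'])
c=save('wrist','wrist29'); s=save('side','side29'); t=save('scene','scene29')
cv2.imwrite('pics/s29.png',cv2.resize(s['img'][100:330,225:425,::-1],None,fx=3.5,fy=2.6,interpolation=2))
cv2.imwrite('pics/c29.png',cv2.resize(t['img'][120:330,230:410,::-1],None,fx=4,fy=2.8,interpolation=2))
```

```text
49.7 [ 0.52560948 -0.19877994  0.23470513] [-0.34222068 -0.47129436  0.31213339] 0.07374253254195344
```

View pics/wrist29.png

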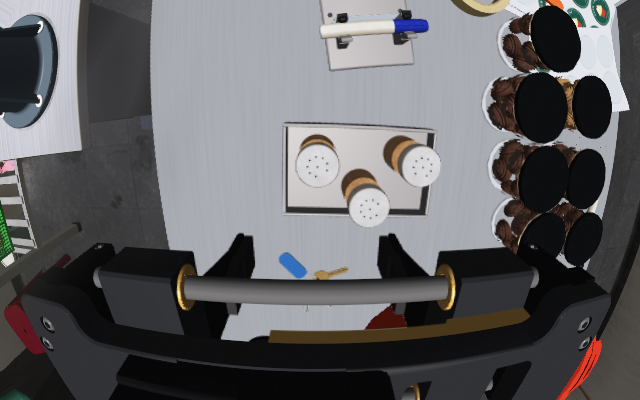

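View pics/c29.png

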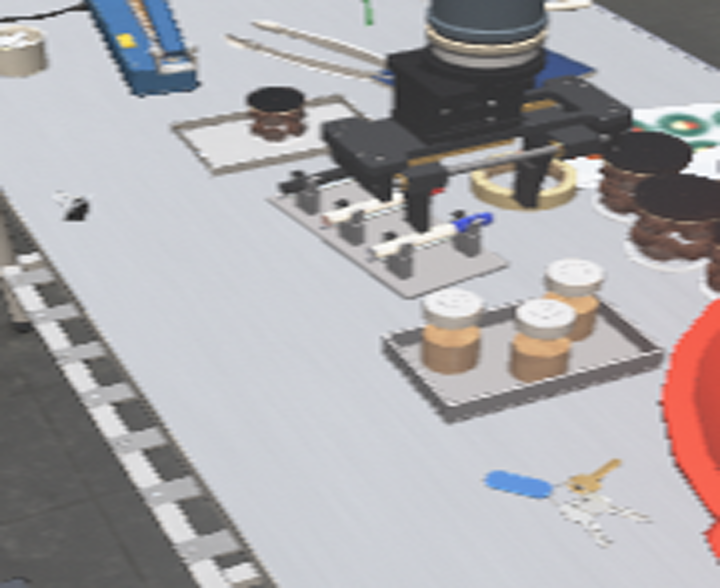

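View pics/s29.png

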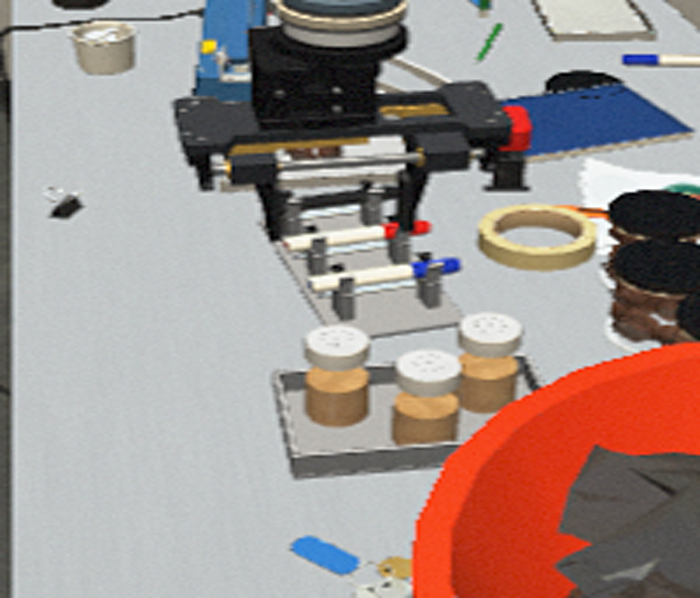

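Everything is in place. I'll take one closer look at the clips before handing in.

Run:
```python
from h import *
go2([0.62,0.03,0.21],np.radians(60))
```

```text
shift [ 94.8  24.3 227. ] turn [-0.004 -1.048 -0.002]
```

>>> jog_arm([
  [0,-20,45,0,-0.15,0,-0.7],
  [10,-20,90,0,-0.3,0,-0.7],
  [30,-20,135,0,-0.45,0,-0.7],
  [50,-10,180,0,-0.65,0,-0.7],
  [75,5,215,0,-0.85,0,-0.7],
  [95,24,227,0,-1.048,0,-0.7],
  [95,24,227,0,-1.048,0,-0.7],
  [95,24,227,0,-1.048,0,-0.7],
  [95,24,227,0,-1.048,0,-0.7],
])

```text
time: 50.98
position: [0.6208, 0.029, 0.2126]
tool_rot: [0.613, 0.353, -0.353, -0.613]
ft_force: [0.0, -0.9, 0.4]
grip_width: 0.0735
```

Run:
```python
from h import *
o=get_obs();print(o['time'],o['position'],o['ft_force'])
c=save('wrist','wrist30')
cv2.imwrite('pics/w30.png',cv2.resize(c['img'][60:280,150:470,::-1],None,fx=2.5,fy=2.5,interpolation=2))
# fisheye depth -> world
K=c['camera_matrix'];d=c['depth'];v,u=np.mgrid[:400,:640]
xy=np.stack([(u-K[0,2])/K[0,0],(v-K[1,2])/K[1,1]],-1);th=np.linalg.norm(xy,axis=-1)
ray=np.concatenate([xy/np.maximum(th,1e-9)[...,None]*np.tan(th)[...,None],np.ones((400,640,1))],-1)
Rm=cv2.Rodrigues(np.array(c['rvec'],float))[0]
W=(ray*d[...,None]-c['tvec'].ravel())@Rm
ok=(d>0)&(th<1.3)
ex=np.array([-.1305,.9914]);ey=np.array([-.9914,-.1305]);q=W[...,:2]-np.array([.583,.0487]);X=q@ex;Y=q@ey
for k in (-.075,0,.075):
    for y0,y1 in ((-.028,-.008),(0.005,.028),(.044,.058),(-.058,-.044)):
        m=ok&(abs(X-k)<.012)&(Y>y0)&(Y<y1)&(W[...,2]>.035)&(W[...,2]<.075)
        if m.sum()>5: print(k,y0,m.sum(),'top z',np.percentile(W[m][:,2],95).round(4))
```

```text
50.975 [0.62075459 0.02897648 0.21259615] [ 0.0070874  -0.89216861  0.39980294]
-0.075 -0.028 274 top z 0.0601
-0.075 0.005 325 top z 0.0592
-0.075 0.044 199 top z 0.0591
-0.075 -0.058 177 top z 0.0607
0 -0.028 291 top z 0.0599
0 0.005 343 top z 0.0589
0 0.044 214 top z 0.0589
0 -0.058 185 top z 0.0607
0.075 -0.028 292 top z 0.0592
0.075 0.005 353 top z 0.0588
0.075 0.044 210 top z 0.0591
0.075 -0.058 187 top z 0.0604
```

View pics/w30.png

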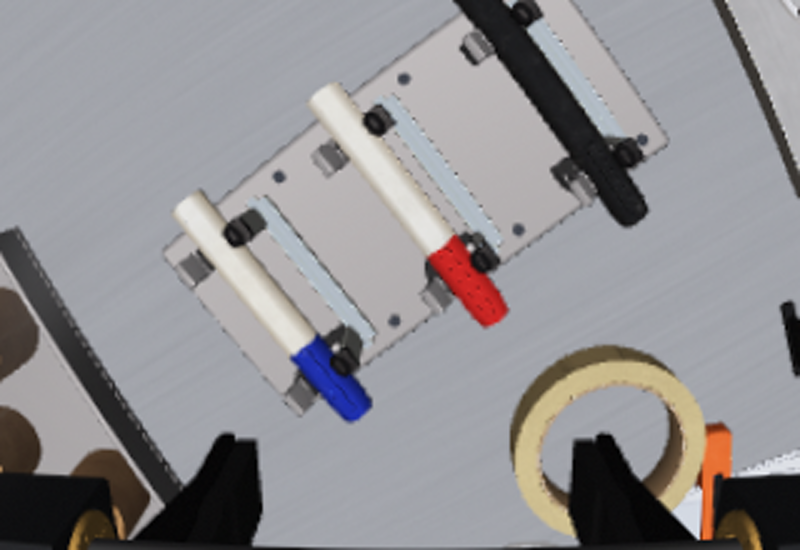

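All three pen tops measure about 59 mm (58 mm is fully home, within calibration), level along their length, with the noses over them. Handing in.

```bash
python3 -c "
from rig import *
print(hand_in())"
```

```text
the job is handed in; nothing more can be done
None
```

The job is done and handed in at about 51 s on the robot's clock: pens first, then the jar, then the shakers.

- **Pens:** Each of the three pens is in its own clip with the jaw nose over it. Their tops read 59–61 mm against a nominal 58 mm, level to about 1.5 mm end to end. The black and red pens measured within about 2 mm of centre. For the blue one I only have the gripper position at release, about 1 mm off.
- **Jar and shakers:** The one jar at the front stands in the steel tray, and the three shakers stand in the grey bin. All four are upright in the last camera pictures.
- **Other things on the bench:** I saw no movement of the paper clip, keys, tape roll or stamp. I judged this from the pictures and did not measure it.

No check failed. I saw no grip slip and nothing knocked aside. The largest force I read was about 23 N at the wrist, while pressing in the red pen.

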